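# Load the sloped sampler block in order and clamp it

## Robot

A 6-joint arm with a two-finger parallel gripper is mounted at the origin on the work surface. World frame = base frame: x ahead of the robot, y to its left, z up, the work surface at z = 0. Lengths are in m, angles in rad, forces in N, time in s.
With the tool pointing down it reaches from about 0.3 to 0.775 m from the base axis. Payload 14.6 kg.
Tool frame: the origin (TCP) lies midway between the tips of the shut fingers; the grasp point (between the pads) lies 19 mm behind it (ctrl.pinch_z is the z of the grasp point in the tool frame, in m); z points along the fingers, y is the line along which they close (so a half turn about z gives the same grasp; the last joint's range is limited). The gripper opens to 94 mm and grips with 3 to 60 N. Pads are 16 mm wide; open, the fingers measure 119 mm over their backs; the gripper's body (75 mm by 177 mm) begins 78 mm behind the grasp point.
Start: joints at [-1.241, 0.3, 1.521, -0, 1.321, -0.067], TCP at [0.213, -0.507, 0.205] pointing down, gripper open.
Joint ranges: [-3.03, 3.03], [-0.79, 2.21], [0.23, 2.52], [-1.04, 4.18], [0, 3.07], [-2.55, 2.55]. Speed limits (rad/s): [2.22, 2.22, 2.57, 3.14, 3.14, 3.14].

## Interface

Orientations are given as [roll, pitch, yaw] about the fixed x, y, z axes, in that order (R = Rz(yaw) Ry(pitch) Rx(roll)).
In Python, from station import ctrl, camera, ticket gives the robot as it stands. The module is installed in compiled form; this text tells all that it offers.
- The arm moves only by the shell command python3 -m inch 'ROWS' [FORCE]. ROWS is text: rows parted by semicolons, each of 7 numbers parted by spaces: the opening, from -1 (shut) to 1 (fully open), then the shift along the tool's x, y, z in units of 0.03 m (1.0 is 0.03 m), then the turn, a rotation vector about the tool's x, y, z in units of 10 degrees (1.0 is 10 degrees). In form: grip dx dy dz rx ry rz; .... A call has 1 to 10 rows; each row shifts and turns the commanded pose from where the row before left it, along the tool's axes as they then stand; what a row does not reach is not made up. A row lasts 1/8 s, in which the tool goes at most 62.5 mm and 10.7 degrees, less where a joint would pass 70% of its speed; a pose out of reach is approached as far as the arm can. A call with a number of a shift or a turn outside -1 to 1 is refused whole. A call with a gripper value outside its range is refused whole. The fingers move at their own pace and stop on an object; FORCE is the grip in N (left out, the last holds). Time passes only in rows, so rows that do not move let the fingers close. It gives the time, the measured TCP pose, the force, the opening and the grip force at its end, in the units of the state.
- ctrl.get_obs(): the state, without advancing time (a new reading comes with each control period).
- camera(name): name is "side" or "top"; returns a dict with "img" (480x640x3 uint8, blue, green, red), "range_z" (480x640 float32, m along the optical axis (not along the pixel's ray), 0 where there is no reading), "intrinsics" (3x3 intrinsics, pixels), "view" (4x4, takes a point from world to camera coordinates). Camera axes: x right, y down, z forward; pixel columns grow to the right and rows downward; lengths in m; the calibration is good to about 2 mm. A picture is of the moment at which its call begins.
- ticket.hand_in(): hands the job in; it is judged then, once.
The state is a dict: "time_s": time; "qpos": joint angles; "joint_vel": joint speeds; "tau": joint torques, N m; "ee_pos": TCP position; "eef_rot": TCP orientation; "force": force on the tool from outside, world axes, zero at the start; "moment": the same for the moment, N m; "grip_width": finger opening in m; "grip_force": force on a finger pad.
Only numpy, scipy, OpenCV 4.12 (cv2) and the standard library are available. Lean on these libraries where they do the work, as an engineer would, in place of code of your own. Each camera call takes 0.05 s, during which the arm holds its last target. There are 200 camera calls.

## Task

Load the three amber vials into the sloping sampler block one at a time in pocket order: the tallest into pocket one (one dot), then the middle one into pocket two, then the shortest into pocket three, pressing each down on its stiff seat until you feel it bottom on the stop (the stops are not all set to the same depth) before you load the next, but without ramming it. Then swing the hold-down bar fully down over the caps, and let go; do not knock a vial over or disturb the other things on the bench.

Things in the scene. Friction and masses are not known exactly. Their poses are not given: they have to be found in the camera images.
- vial_tall: the tallest of three amber glass vials with white screw caps, all 28 mm in diameter, straight-sided, the foot tapering to 19 mm over its lowest 8 mm; 95 mm tall, cap 22 mm high, starts standing on the bench; 60 g. Origin at the centre of its underside, z up along its axis.
- pocket1 (a point): mouth centre of pocket 1 (1 black dot on either side of it): round hole 32 mm across, sharp-edged. z points out of the pocket along its bore, y along the row from pocket 1 to 3, x up the slope. The tallest vial belongs here: fully home, its underside is 50 to 60 mm deep (its cap top 45 to 35 mm proud of the face), wherever the stop is set.
- seat1 (a joint): how far the sliding seat in pocket 1 has been pushed down, m: 0 to 0.004 at the start, 0.012 on its hard stop. Where the stop lies is set differently in each pocket, within 5 mm, and must be felt for. Stiff, no spring: 4 to 6 N along the bore moves the seat.
- vial_mid: the middle of three amber glass vials with white screw caps, all 28 mm in diameter, straight-sided, the foot tapering to 19 mm over its lowest 8 mm; 80 mm tall, cap 22 mm high, starts standing on the bench; 60 g. Origin at the centre of its underside, z up along its axis.
- pocket2 (a point): mouth centre of pocket 2 (2 black dots on either side of it): round hole 32 mm across, sharp-edged. z points out of the pocket along its bore, y along the row from pocket 1 to 3, x up the slope. The middle vial belongs here: fully home, its underside is 35 to 45 mm deep (its cap top 45 to 35 mm proud of the face), wherever the stop is set.
- seat2 (a joint): how far the sliding seat in pocket 2 has been pushed down, m: 0 to 0.004 at the start, 0.012 on its hard stop. Where the stop lies is set differently in each pocket, within 5 mm, and must be felt for. Stiff, no spring: 4 to 6 N along the bore moves the seat.
- vial_short: the shortest of three amber glass vials with white screw caps, all 28 mm in diameter, straight-sided, the foot tapering to 19 mm over its lowest 8 mm; 66 mm tall, cap 22 mm high, starts standing on the bench; 60 g. Origin at the centre of its underside, z up along its axis.
- pocket3 (a point): mouth centre of pocket 3 (3 black dots on either side of it): round hole 32 mm across, sharp-edged. z points out of the pocket along its bore, y along the row from pocket 1 to 3, x up the slope. The shortest vial belongs here: fully home, its underside is 21 to 31 mm deep (its cap top 45 to 35 mm proud of the face), wherever the stop is set.
- seat3 (a joint): how far the sliding seat in pocket 3 has been pushed down, m: 0 to 0.004 at the start, 0.012 on its hard stop. Where the stop lies is set differently in each pocket, within 5 mm, and must be felt for. Stiff, no spring: 4 to 6 N along the bore moves the seat.
- rack: the aluminium sampler block on a grey base. Its top face, 90 mm (slope) by 190 mm (row), leans 30 degrees towards the robot; its centre, the mouth of pocket 2, is 90 mm straight above this origin (on the bench). Pockets 62 mm apart along y. In each a stiff sliding rubber seat stands raised 8 to 12 mm above its hard stop.
- bar (a joint): angle of the hold-down bar, rad: 0 shut (lying across above the caps, 1 to 12 mm clear of them), about 2.3 to 2.55 open, thrown back behind the pockets. Stiff hinge, stays where left; about 3 to 5 N at the bar moves it.
- bar_grip (a point): middle of the black sleeve (14 mm in diameter, 52 mm long) on the end of the hold-down bar that sticks out past pocket 3; the bar is a 10 mm steel rod parallel to the row, on two 70 mm arms 101 mm either side of the middle pocket. Shut, its axis is 51.5 mm above the face, over the row of pockets, 138 mm from pocket 2.
- bar_hinge (a point): point on the hinge axis of the hold-down bar level with the sleeve, 70 mm from it; 70 mm up the slope from the line of the pockets' centres and 51.5 mm above the plane of the face. The axis runs along the row.
- waste_jar: big white plastic jar, 100 mm across, 150 mm tall; bystander, leave alone. Origin at the centre of its underside.
- reagent: glass bottle with blue cap, 64 mm across, 130 mm tall; bystander, leave alone. Origin at the centre of its underside.
- beaker: open glass beaker, 60 mm across, 60 mm tall; bystander, leave alone. Origin at the centre of its underside.
- pot: squat white lidded pot, 44 mm across, 40 mm tall (not a vial); bystander, leave alone. Origin at the centre of its underside.
- marker: black marker pen lying on the bench, 12 mm thick, 130 mm long; bystander, leave alone. Origin under its middle, x along the pen.
- tip_box: fixed grey box of pipette tips, 120 x 85 mm, 50 mm tall; bystander. Origin at the centre of its underside.

How it is judged:
By the outcome, as a careful person would: the job done as asked, in the order asked, and still so for the second after the job is handed in, with the robot touching nothing.
It also fails if it takes over 72 s, if anything falls off the work surface, if the arm or the gripper's body presses on something with over 40 N, if the wrist force passes 120 N, or if a joint passes its speed limit or range.

## Working session

There is one attempt and no reset: what is moved stays moved. The work goes in short steps, Python scripts to look and compute and a shell command to move; the robot and the scene stay as the last step left them, time stands still between calls to the robot, and variables do not carry over. Pictures are saved under pics/ and viewed, at most 10 in all, crops included, and the job is handed in when it is done.

```bash
mkdir -p pics; ls; python3 - <<'E'
from station import ctrl,camera
import cv2,numpy as np
for n in("side","top"):
    c=camera(n); cv2.imwrite(f"pics/{n}0.png",c["img"]); np.savez(f"{n}0.npz",**c)
    print(n,c["intrinsics"].round(1).tolist(),c["view"].round(3).tolist())
print(ctrl.get_obs(),ctrl.pinch_z)
E
```

```text
pics
side [[610.7, 0.0, 319.0], [0.0, 610.7, 235.1], [0.0, 0.0, 1.0]] [[0.98, -0.198, 0.017, -0.546], [-0.098, -0.559, -0.823, 0.203], [0.173, 0.805, -0.567, 1.328], [0.0, 0.0, 0.0, 1.0]]
top [[444.7, 0.0, 313.3], [0.0, 444.7, 235.2], [0.0, 0.0, 1.0]] [[-0.026, -1.0, -0.0, 0.082], [-0.984, 0.026, -0.174, 0.578], [0.174, -0.004, -0.985, 1.053], [0.0, 0.0, 0.0, 1.0]]
{'time_s': 0.1, 'qpos': array([-1.24057737e+00,  3.00375294e-01,  1.52148643e+00,  1.42434752e-05,
        1.32070664e+00, -6.66088164e-02]), 'joint_vel': array([-0.0020009 , -0.00037424, -0.00316065,  0.00109596,  0.00053248,
       -0.00182703]), 'tau': array([ 3.32583932e-04, -5.32650733e+01, -3.53285694e+01,  7.10368180e-02,
        2.35494808e-02, -6.61667013e-05]), 'ee_pos': array([ 0.21249571, -0.50705022,  0.20497892]), 'eef_rot': array([-3.14062002e+00, -7.87094614e-05,  3.96824206e-01]), 'force': array([-0.25446602,  0.52006988, -0.70656578]), 'moment': array([ 0.01676076, -0.02367315, -0.03929849]), 'grip_force': 0.0, 'grip_width': 0.09423667766068775} -0.0188
```

View pics/side0.png

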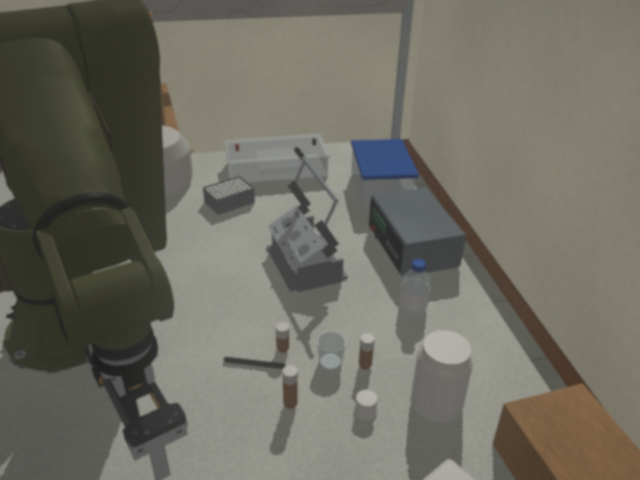

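View pics/top0.png

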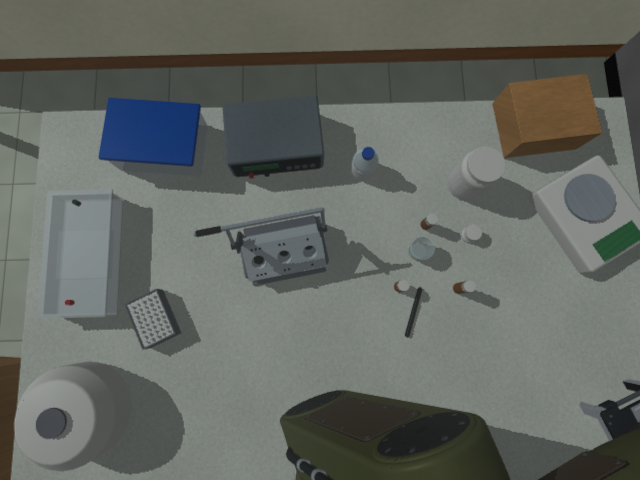

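```bash
cat > h.py <<'E'
import numpy as np,cv2
def cloud(d):
    K=d["intrinsics"];V=d["view"];Z=d["range_z"].astype(float)
    v,u=np.mgrid[:480,:640]
    P=np.stack([(u-K[0,2])/K[0,0]*Z,(v-K[1,2])/K[1,1]*Z,Z],-1)
    W=(P-V[:3,3])@V[:3,:3]
    W[Z==0]=np.nan
    return W
def proj(d,p):
    V=d["view"];c=np.atleast_2d(p)@V[:3,:3].T+V[:3,3];q=c@d["intrinsics"].T
    return q[:,:2]/q[:,2:]
def ray(d,uv):
    V=d["view"];K=d["intrinsics"];o=-V[:3,:3].T@V[:3,3]
    r=np.c_[np.atleast_2d(uv).astype(float),np.ones(len(np.atleast_2d(uv)))]@np.linalg.inv(K).T@V[:3,:3]
    return o,r
def onplane(d,uv,n,p0):
    o,r=ray(d,uv); t=((p0-o)@n)/(r@n); return o+t[:,None]*r
E
python3 - <<'E'
from h import *
S=np.load("side0.npz");T=np.load("top0.npz")
R={"tall":(280,360,302,412,448,276,482,298),"short":(272,318,293,354,388,276,410,296),"mid":(356,330,378,372,416,210,440,232),"pot":(352,388,380,420,458,222,486,246),"beaker":(316,330,346,372,408,234,436,262)}
for k,r in R.items():
  for nm,d,(a,b,c,e) in(("S",S,r[:4]),("T",T,r[4:])):
    W=cloud(d)[b:e,a:c].reshape(-1,3); W=W[W[:,2]>0.012]
    if not len(W): print(k,nm,"none");continue
    zt=np.percentile(W[:,2],97); t=W[W[:,2]>zt-.004]
    print(k,nm,len(W),"ztop %.4f"%zt,"topdisc mean",t.mean(0).round(4),"mid",((t.max(0)+t.min(0))/2).round(4),"ext",np.ptp(t,0).round(3), "all",W.min(0).round(3),W.max(0).round(3))
# marker extents, ground z
for nm,d,b in(("S",S,(200,350,280,380)),("T",T,(400,290,426,340))):
    W=cloud(d)[b[1]:b[3],b[0]:b[2]].reshape(-1,3);print(nm,"ground",np.nanmedian(W[:,2]))
# rack face plane: from top, ransac-ish
for nm,d,b in(("T",T,(236,222,332,284)),("S",S,(265,200,345,270))):
    W=cloud(d)[b[1]:b[3],b[0]:b[2]].reshape(-1,3);W=W[np.isfinite(W[:,0])]
    best=None;rng=np.random.default_rng(0)
    for _ in range(1500):
        p=W[rng.choice(len(W),3,False)];n=np.cross(p[1]-p[0],p[2]-p[0]);l=np.linalg.norm(n)
        if l<1e-6: continue
        n=n/l*np.sign(n[2])
        if not .8<n[2]<.92: continue
        m=abs((W-p[0])@n)<.002
        if best is None or m.sum()>best.sum():best=m
    q=W[best];c=q.mean(0);n=np.linalg.svd(q-c)[2][2];n*=np.sign(n[2])
    print(nm,"plane",best.sum(),n.round(4),c.round(4),"tilt",np.degrees(np.arccos(n[2])).round(2),"yaw",np.degrees(np.arctan2(-n[1],-n[0])).round(2))
cv2.imwrite("pics/rackT.png",cv2.resize(T["img"][190:300,185:345],None,fx=5,fy=5,interpolation=cv2.INTER_CUBIC))
cv2.imwrite("pics/rackS.png",cv2.resize(S["img"][140:290,250:360],None,fx=4,fy=4,interpolation=cv2.INTER_CUBIC))
E
```

```text
tall S 582 ztop 0.0967 topdisc mean [ 0.4403 -0.2973  0.095 ] mid [ 0.4403 -0.2966  0.0961] ext [0.026 0.027 0.007] all [ 0.426 -0.313  0.012] [ 0.453 -0.2    0.099]
tall T 233 ztop 0.0981 topdisc mean [ 0.4413 -0.2946  0.0958] mid [ 0.4407 -0.2946  0.0965] ext [0.026 0.026 0.005] all [ 0.428 -0.309  0.013] [ 0.455 -0.281  0.099]
short S 352 ztop 0.0680 topdisc mean [ 0.4475 -0.1494  0.0664] mid [ 0.4481 -0.1489  0.067 ] ext [0.027 0.028 0.006] all [ 0.434 -0.164  0.012] [ 0.461 -0.135  0.07 ]
short T 150 ztop 0.0695 topdisc mean [ 0.4502 -0.147   0.0675] mid [ 0.4498 -0.1476  0.0679] ext [0.024 0.025 0.004] all [ 0.436 -0.16   0.012] [ 0.462 -0.133  0.07 ]
mid S 440 ztop 0.0816 topdisc mean [ 0.6056 -0.2273  0.0798] mid [ 0.6067 -0.2271  0.0809] ext [0.027 0.028 0.006] all [ 0.592 -0.244  0.012] [ 0.62  -0.213  0.084]
mid T 192 ztop 0.0825 topdisc mean [ 0.6073 -0.2237  0.0806] mid [ 0.6067 -0.2239  0.0818] ext [0.025 0.026 0.006] all [ 0.593 -0.238  0.013] [ 0.62  -0.21   0.085]
pot S 482 ztop 0.0421 topdisc mean [ 0.5771 -0.3391  0.0402] mid [ 0.5771 -0.3383  0.0413] ext [0.039 0.038 0.006] all [ 0.556 -0.361  0.012] [ 0.597 -0.316  0.045]
pot T 260 ztop 0.0432 topdisc mean [ 0.5774 -0.336   0.041 ] mid [ 0.5777 -0.3367  0.0423] ext [0.038 0.036 0.006] all [ 0.558 -0.355  0.012] [ 0.598 -0.315  0.045]
beaker S 855 ztop 0.0608 topdisc mean [ 0.5383 -0.2039  0.0594] mid [ 0.5393 -0.2024  0.061 ] ext [0.059 0.06  0.008] all [ 0.51  -0.233  0.012] [ 0.569 -0.171  0.065]
beaker T 312 ztop 0.0623 topdisc mean [ 0.5398 -0.1984  0.0605] mid [ 0.5405 -0.1999  0.0612] ext [0.057 0.057 0.006] all [ 0.512 -0.23   0.012] [ 0.569 -0.172  0.064]
S ground 0.00021902951376255095
T ground 0.00044163569717996264
T plane 1765 [-0.4873 -0.0828  0.8693] [0.5229 0.137  0.0896] tilt 29.62 yaw 9.65
S plane 1095 [-0.4821 -0.089   0.8716] [0.524  0.125  0.0905] tilt 29.36 yaw 10.46
```

View pics/rackT.png

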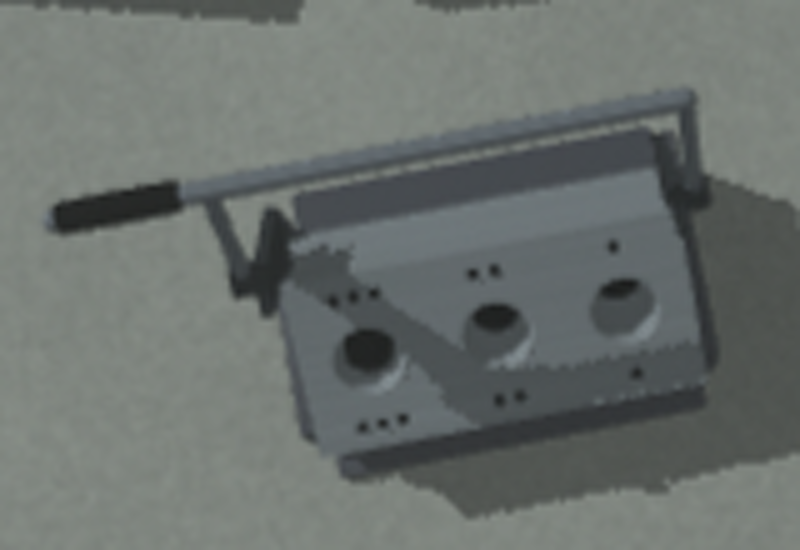

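View pics/rackS.png

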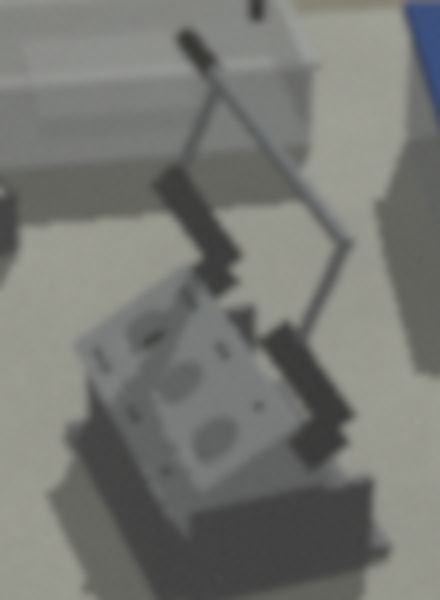

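The side view shows tall, short and mid at (290,387), (283,337) and (366,350). The top view shows them at (464,287), (401,286) and (430,222). In the crops the dots are clear and pocket 3 is on the sleeve side. The bar is open, with its sleeve at crop (115,208) in top and (197,48) in side.

```bash
cat >> h.py <<'E'
from scipy.spatial.transform import Rotation as Rot
def tri(uvS,uvT,S,T):
    A=[];b=[]
    for d,uv in((S,uvS),(T,uvT)):
        o,r=ray(d,uv);r=r[0]/np.linalg.norm(r[0]);M=np.eye(3)-np.outer(r,r);A.append(M);b.append(M@o)
    x,res,_,_=np.linalg.lstsq(np.vstack(A),np.hstack(b),rcond=None); return x,np.sqrt(res.sum()) if len(res) else 0
E
python3 - <<'E'
from h import *
S=np.load("side0.npz");T=np.load("top0.npz")
t=lambda x,y:np.array([x/5+185-.4,y/5+190-.4]); s=lambda x,y:np.array([x/4+250-.4,y/4+140-.4])
D={"p1":[(613,246),(637,373),(258,406),(167,471)],"p2":[(484,272),(510,398),(223,351),(133,412)],"p3":[(353,297),(383,423),(189,292),(103,359)]}
C=[]
for k,(a,b,c,d) in D.items():
    u,e1=tri(s(*c),t(*a),S,T);l,e2=tri(s(*d),t(*b),S,T);m=(u+l)/2
    C.append(m);print(k,u.round(4),l.round(4),"mid",m.round(4),"gap %.4f"%np.linalg.norm(u-l),"err",round(e1,4),round(e2,4))
    g=[onplane(dd,(p+q)/2,np.array([-.4924,-.0868,.866]),m)[0].round(4) for dd,p,q in((T,t(*a),t(*b)),(S,s(*c),s(*d)))];print("  T,S on plane",g)
C=np.array(C);print("spacing",np.linalg.norm(np.diff(C,axis=0),axis=1),"row",((C[2]-C[0])/np.linalg.norm(C[2]-C[0])).round(4),"yaw",np.degrees(np.arctan2(-(C[2]-C[0])[0],(C[2]-C[0])[1])))
for k,a,b in(("sleeve",(197,48),(115,208)),("bar end",(347,243),(687,97)),("hinge1",(300,335),(700,190)),("sleeve tip",(180,31),(48,218)),("sleeve in",(214,70),(182,195))):print(k,tri(s(*a),t(*b),S,T))
for k,d,r in(("jarT",T,(448,145,506,200)),("jarS",S,(412,330,472,420)),("reagT",T,(348,145,380,182)),("reagS",S,(400,258,432,312)),("markT",T,(402,288,424,338))):
    W=cloud(d)[r[1]:r[3],r[0]:r[2]].reshape(-1,3);W=W[W[:,2]>.008]
    print(k,np.nanpercentile(W,2,axis=0).round(3),np.nanpercentile(W,98,axis=0).round(3))
E
```

```text
p1 [0.5608 0.0812 0.107 ] [0.5047 0.0714 0.074 ] mid [0.5327 0.0763 0.0905] gap 0.0658 err 0.0007 0.0002
  T,S on plane [array([0.5333, 0.0763, 0.0909]), array([0.5324, 0.0765, 0.0904])]
p2 [0.5506 0.1419 0.1067] [0.494  0.1325 0.0751] mid [0.5223 0.1372 0.0909] gap 0.0655 err 0.0 0.0004
  T,S on plane [array([0.5227, 0.1372, 0.0912]), array([0.5222, 0.1373, 0.0909])]
p3 [0.5399 0.2027 0.112 ] [0.484  0.1934 0.0744] mid [0.5119 0.198  0.0932] gap 0.0680 err 0.0004 0.0
  T,S on plane [array([0.5122, 0.1981, 0.0933]), array([0.5121, 0.198 , 0.0933])]
spacing [0.06179976 0.06175141] row [-0.1682  0.9855  0.0216] yaw 9.687786642959248
sleeve (array([0.55998328, 0.28417198, 0.23842547]), np.float64(0.00055902301697562))
bar end (array([0.60184091, 0.04755105, 0.23427378]), np.float64(0.0001825017333242525))
hinge1 (array([0.57409289, 0.04156465, 0.18063666]), np.float64(0.0018408526999210135))
sleeve tip (array([0.55535033, 0.312025  , 0.23712619]), np.float64(0.002543841006948416))
sleeve in (array([0.56547741, 0.25708499, 0.23640388]), np.float64(3.5085419883782515e-05))
jarT [ 0.67  -0.38   0.014] [ 0.759 -0.291  0.153]
jarS [ 0.669 -0.392  0.014] [ 0.755 -0.309  0.152]
reagT [ 0.73  -0.096  0.014] [ 0.779 -0.038  0.132]
reagS [ 0.729 -0.103  0.013] [0.839 0.043 0.13 ]
markT [ 0.329 -0.201  0.008] [ 0.443 -0.145  0.067]
```

```bash
cat > plan.py <<'E'
# plan.py x y z yaw tilt(deg): turn in the present frame, then shift in the turned frame, in move units
import sys
from h import *
from station import ctrl
x,y,z,yaw,tilt=map(float,sys.argv[1:6])
o=ctrl.get_obs();R0=Rot.from_euler("xyz",o["eef_rot"])
R1=Rot.from_euler("xyz",[np.pi,0,np.radians(yaw)])*Rot.from_euler("x",np.radians(-tilt))
d=np.array([x,y,z])-o["ee_pos"]
print("t",round(o["time_s"],2),"turn",(np.degrees((R0.inv()*R1).as_rotvec())/10).round(3),"then shift",(R1.inv().apply(d)/.03).round(3),"| shift now",(R0.inv().apply(d)/.03).round(3),"pos",o["ee_pos"].round(4),"eulerdeg",np.degrees(o["eef_rot"]).round(1),"q",o["qpos"].round(2))
E
python3 plan.py .441 -.2958 .13 53 0
```

```text
t 0.1 turn [-5.000e-03 -2.000e-03 -3.026e+00] then shift [10.208  1.845  2.499] | shift now [ 9.746 -3.548  2.504] pos [ 0.2125 -0.5071  0.205 ] eulerdeg [-179.9   -0.    22.7] q [-1.24  0.3   1.52  0.    1.32 -0.07]
```

```bash
python3 -m inch '1 0 0 0 0 0 -1; 1 0 0 0 0 0 -1; 1 0 0 0 0 0 -1; 1 0.9 0.2 0 0 0 0; 1 1 0.2 0 0 0 0; 1 1 0.2 0 0 0 0; 1 1 0.2 0 0 0 0; 1 1 0.2 0 0 0 0; 1 1 0.2 0 0 0 0; 1 1 0.2 0 0 0 0' 30; python3 -m inch '1 1 0.2 0 0 0 0; 1 1 0.2 0 0 0 0; 1 1 0.1 0 0 0 0; 1 0.3 0 0.5 0 0 0; 1 0 0 0.8 0 0 0;1 0 0 0 0 0 0'; python3 plan.py .441 -.2958 .067 53 0
```

```text
time_s: 1.35
ee_pos: [0.3719, -0.3671, 0.2052]
eef_rot: [-3.141, -0.0, 0.92]
force: [0.5, -0.8, -0.3]
grip_width: 0.0938
grip_force: 0.0
time_s: 2.1
ee_pos: [0.442, -0.298, 0.1642]
eef_rot: [-3.137, 0.0, 0.92]
force: [0.0, 0.1, 0.7]
grip_width: 0.094
grip_force: 0.0
t 2.1 turn [-0.024  0.    -0.028] then shift [ 0.038 -0.069  3.24 ] | shift now [ 0.038 -0.056  3.241] pos [ 0.442  -0.298   0.1642] eulerdeg [-179.8    0.    52.7] q [-0.66  0.3   1.62 -0.    1.23 -0.01]
```

```bash
python3 -m inch '1 0 -0.06 1 0 0 0; 1 0 0 1 0 0 0; 1 0 0 0.8 0 0 0; 1 0 0 0.44 0 0 0; 1 0 0 0 0 0 0'; python3 -m inch '-1 0 0 0 0 0 0; -1 0 0 0 0 0 0; -1 0 0 0 0 0 0; -1 0 0 0 0 0 0;-1 0 0 0 0 0 0;-1 0 0 0 0 0 0' 30;  python3 plan.py .441 -.2958 .067 53 0
```

```text
time_s: 2.72
ee_pos: [0.4415, -0.2974, 0.0691]
eef_rot: [-3.141, -0.0, 0.92]
force: [0.0, 0.1, -0.1]
grip_width: 0.094
grip_force: 0.0
time_s: 3.48
ee_pos: [0.4417, -0.2971, 0.0692]
eef_rot: [-3.141, 0.0, 0.92]
force: [0.1, -0.1, -0.6]
grip_width: 0.037
grip_force: 0.0
t 3.48 turn [-0.001  0.    -0.026] then shift [ 0.021 -0.047  0.074] | shift now [ 0.02  -0.047  0.074] pos [ 0.4417 -0.2971  0.0692] eulerdeg [-180.     0.    52.7] q [-0.66  0.42  1.71 -0.    1.02 -0.01]
```

```bash
python3 -m inch '-1 0 0 0 0 0 0; -1 0 0 0 0 0 0; -1 0 0 0 0 0 0' 30;  python3 plan.py .45 -.12 .28 99.8 30
```

```text
time_s: 3.85
ee_pos: [0.4418, -0.2971, 0.0692]
eef_rot: [-3.142, -0.0, 0.92]
force: [0.9, -0.8, 0.5]
grip_width: 0.0274
grip_force: 30.0
t 3.85 turn [-2.828  1.231 -4.596] then shift [ 5.772  4.618 -5.447] | shift now [ 4.866 -3.357 -7.026] pos [ 0.4418 -0.2971  0.0692] eulerdeg [-180.    -0.    52.7] q [-0.66  0.42  1.71  0.    1.02 -0.01]
```

```bash
python3 -m inch '-1 0 0 -0.4 0 0 0; -1 0 0 -1 0 0 0; -1 0 0 -1 0 0 0; -1 0 0 -1 0 0 0; -1 0 0 -1 0 0 0; -1 0 0 -1 0 0 0; -1 0 0 -1 0 0 0; -1 0 0 -0.6 0 0 0';python3 -m inch '-1 0 0 0 -0.471 0.205 -0.766;-1 0 0 0 -0.471 0.205 -0.766;-1 0 0 0 -0.471 0.205 -0.766;-1 0 0 0 -0.471 0.205 -0.766;-1 0 0 0 -0.471 0.205 -0.766;-1 0 0 0 -0.471 0.205 -0.766;-1 0 0 0 0 0 0'; python3 plan.py .454 .0625 .2291 99.8 30
```

```text
time_s: 4.85
ee_pos: [0.4418, -0.2972, 0.2817]
eef_rot: [3.139, 0.0, 0.92]
force: [0.2, 0.4, -1.1]
grip_width: 0.0273
grip_force: 30.0
time_s: 5.72
ee_pos: [0.441, -0.2975, 0.2795]
eef_rot: [2.619, -0.0, 1.74]
force: [-1.0, -0.1, -0.3]
grip_width: 0.0272
grip_force: 30.0
t 5.72 turn [-0.006  0.004 -0.012] then shift [11.752  1.299  2.69 ] | shift now [11.757  1.278  2.68 ] pos [ 0.441  -0.2975  0.2795] eulerdeg [150.1  -0.   99.7] q [-0.89  0.03  1.75  0.5   1.14 -1.22]
```

```bash
python3 -m inch '-1 0.75 0.1 0 0 0 0;-1 1 0.1 0.1 0 0 0;-1 1 0.1 0.2 0 0 0;-1 1 0.1 0.2 0 0 0;-1 1 0.1 0.2 0 0 0;-1 1 0.1 0.2 0 0 0;-1 1 0.1 0.2 0 0 0;-1 1 0.1 0.3 0 0 0;-1 1 0.1 0.3 0 0 0;-1 1 0.1 0.3 0 0 0';python3 -m inch '-1 1 0.1 0.3 0 0 0;-1 0.7 0.1 0.3 0 0 0;-1 0.3 0.1 0.1 0 0 0;-1 0 0 0 0 0 0;-1 0 0 0 0 0 0'; python3 plan.py .454 .0625 .2291 99.8 30; python3 - <<'E'
from h import *
from station import camera
import cv2
for n in("side","top"):
    c=camera(n); np.savez(n+"1.npz",**c)
S=np.load("side1.npz");T=np.load("top1.npz")
a=cv2.resize(S["img"][150:280,240:370],None,fx=3,fy=3,interpolation=2);b=cv2.resize(T["img"][190:320,210:340],None,fx=3,fy=3,interpolation=2)
cv2.imwrite("pics/app1.png",np.hstack([a,b]))
E
```

```text
time_s: 6.98
ee_pos: [0.4473, 0.0018, 0.2431]
eef_rot: [2.618, -0.0, 1.738]
force: [-0.1, 0.0, -1.3]
grip_width: 0.0273
grip_force: 30.0
time_s: 7.6
ee_pos: [0.455, 0.0627, 0.229]
eef_rot: [2.618, -0.0, 1.74]
force: [-0.3, 0.8, -0.5]
grip_width: 0.0274
grip_force: 30.0
t 7.6 turn [ 0.     0.003 -0.007] then shift [-0.001 -0.03  -0.02 ] | shift now [-0.001 -0.03  -0.02 ] pos [0.455  0.0627 0.229 ] eulerdeg [150.   -0.   99.7] q [ 0.01 -0.22  2.09  0.12  0.76 -0.22]
```

View pics/app1.png

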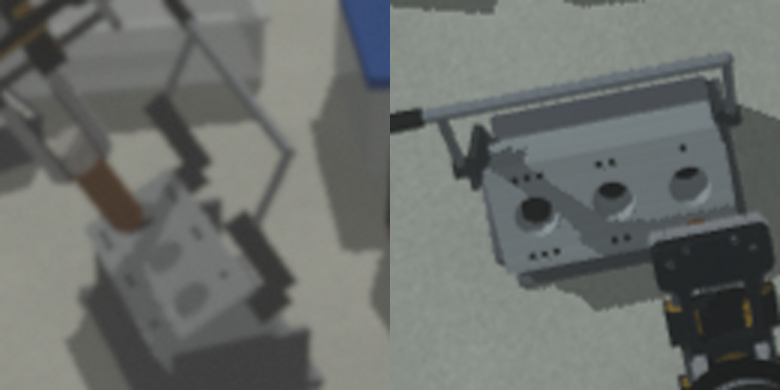

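The side crop shows the vial held straight, its foot near crop (130,222) above the row. The top crop shows the gripper just short of pocket 1, clear of the bar. Next I go in along the bore.

```bash
python3 - <<'E'
from h import *
from station import ctrl
S=np.load("side1.npz");o=ctrl.get_obs();R=Rot.from_euler("xyz",o["eef_rot"]).as_matrix()
for l in(.069,.02):print(l,((proj(S,o["ee_pos"]+R[:,2]*l)[0]-[240,150])*3).round(0))
E
python3 -m inch '-1 0 -0.03 0.4 0 0 0;-1 0 0 0.8 0 0 0;-1 0 0 0.8 0 0 0;-1 0 0 0.47 0 0 0;-1 0 0 0.2 0 0 0;-1 0 0 0 0 0 0'; python3 -m inch '-1 0 0 0.2 0 0 0;-1 0 0 0.2 0 0 0;-1 0 0 0.2 0 0 0;-1 0 0 0 0 0 0'; python3 plan.py .454 .0625 .2291 99.8 30
```

```text
0.069 [133. 225.]
0.02 [101. 183.]
time_s: 8.45
ee_pos: [0.4936, 0.0694, 0.1586]
eef_rot: [2.619, 0.0, 1.742]
force: [0.1, -0.1, -1.9]
grip_width: 0.0272
grip_force: 30.0
time_s: 8.95
ee_pos: [0.5025, 0.071, 0.1427]
eef_rot: [2.619, 0.0, 1.742]
force: [0.7, 0.6, 0.2]
grip_width: 0.0274
grip_force: 30.0
t 8.95 turn [-0.006  0.001 -0.   ] then shift [-0.004  0.018 -3.316] | shift now [-0.004  0.015 -3.316] pos [0.5025 0.071  0.1427] eulerdeg [150.1   0.   99.8] q [ 0.03  0.02  2.1   0.14  0.51 -0.25]
```

```bash
cat > f.py <<'E'
# f.py k L : depth of the underside below pocket k's mouth, side offsets, force along bore / row / slope
import sys
from h import *
from station import ctrl
k=int(sys.argv[1]);L=float(sys.argv[2])
c,s=np.cos(np.radians(9.8)),np.sin(np.radians(9.8))
row=np.array([-s,c,0]);n=np.array([-.5*c,-.5*s,.75**.5]);up=np.cross(row,n)
p=np.array([.5223,.1372,.0905])+(k-2)*.062*row
o=ctrl.get_obs();d=o["ee_pos"]-p;f=o["force"]
print("t %.2f depth %.1f mm row %.1f up %.1f | F bore %.1f row %.1f up %.1f | moment"%(o["time_s"],(L-d@n)*1e3,d@row*1e3,d@up*1e3,f@n,f@row,f@up),o["moment"].round(2),"w %.4f"%o["grip_width"])
E
python3 -m inch '-1 0 0 0.2 0 0 0;-1 0 0 0.2 0 0 0;-1 0 0 0 0 0 0';python3 f.py 1 .069;python3 -m inch '-1 0 0 0.2 0 0 0;-1 0 0 0.2 0 0 0;-1 0 0 0 0 0 0'; python3 f.py 1 .069
```

```text
time_s: 9.32
ee_pos: [0.5085, 0.072, 0.1323]
eef_rot: [2.619, 0.0, 1.742]
force: [2.0, -0.8, -0.7]
grip_width: 0.0273
grip_force: 30.0
t 9.32 depth 20.5 mm row 0.1 up -0.5 | F bore -1.5 row -1.2 up 1.2 | moment [-0.44 -0.02 -0.22] w 0.0273
time_s: 9.7
ee_pos: [0.5144, 0.0731, 0.1219]
eef_rot: [2.619, 0.0, 1.742]
force: [2.9, -2.6, -0.9]
grip_width: 0.0274
grip_force: 30.0
t 9.70 depth 32.5 mm row 0.1 up -0.5 | F bore -2.0 row -3.1 up 1.7 | moment [-0.44 -0.15 -0.31] w 0.0274
```

```bash
python3 -m inch '-1 -0.03 0.015 0 0 0 0;-1 0 0 0 0 0 0';python3 f.py 1 .069;python3 -m inch '-1 0 0 0.1 0 0 0;-1 0 0 0 0 0 0'; python3 f.py 1 .069;python3 -m inch '-1 0 0 0.07 0 0 0;-1 0 0 0 0 0 0'; python3 f.py 1 .069
```

```text
time_s: 9.95
ee_pos: [0.5148, 0.0723, 0.1226]
eef_rot: [2.619, -0.0, 1.742]
force: [-0.0, 0.8, -1.5]
grip_width: 0.0274
grip_force: 30.0
t 9.95 depth 32.0 mm row -0.7 up 0.0 | F bore -1.4 row 0.8 up -0.7 | moment [-0.09  0.25  0.01] w 0.0274
time_s: 10.2
ee_pos: [0.5162, 0.0726, 0.1197]
eef_rot: [2.619, -0.0, 1.742]
force: [-0.3, 0.7, -0.6]
grip_width: 0.0271
grip_force: 30.0
t 10.20 depth 35.2 mm row -0.7 up -0.1 | F bore -0.5 row 0.7 up -0.5 | moment [-0.05  0.22 -0.  ] w 0.0271
time_s: 10.45
ee_pos: [0.5174, 0.0727, 0.118]
eef_rot: [2.619, 0.0, 1.742]
force: [-0.2, -0.4, 0.1]
grip_width: 0.0274
grip_force: 30.0
t 10.45 depth 37.3 mm row -0.7 up 0.0 | F bore 0.2 row -0.3 up -0.2 | moment [-0.03  0.22 -0.  ] w 0.0274
```

Lateral forces are gone. I'll feel for the seat in 1.5 mm steps.

```bash
for i in 1; do python3 -m inch '-1 0 0 0.05 0 0 0;-1 0 0 0 0 0 0' >/dev/null; python3 f.py 1 .069;python3 -m inch '-1 0 0 0.05 0 0 0;-1 0 0 0 0 0 0'>/dev/null; python3 f.py 1 .069;python3 -m inch '-1 0 0 0.05 0 0 0;-1 0 0 0 0 0 0' >/dev/null; python3 f.py 1 .069; python3 -m inch '-1 0 0 0.05 0 0 0;-1 0 0 0 0 0 0' >/dev/null; python3 f.py 1 .069; done
```

```text
t 10.70 depth 38.7 mm row -0.7 up 0.0 | F bore -1.0 row 0.7 up 0.4 | moment [-0.1   0.18 -0.02] w 0.0276
t 10.95 depth 40.2 mm row -0.7 up 0.0 | F bore -0.3 row 0.2 up -0.3 | moment [0.02 0.15 0.01] w 0.0275
t 11.20 depth 41.7 mm row -0.8 up 0.1 | F bore 0.4 row -0.1 up -0.8 | moment [-0.08  0.24  0.01] w 0.0272
t 11.45 depth 43.2 mm row -0.7 up 0.0 | F bore -0.1 row 0.6 up -0.7 | moment [-0.12  0.21  0.01] w 0.0276
```

```bash
python3 -m inch '-1 0 0 0.05 0 0 0;-1 0 0 0 0 0 0' >/dev/null; python3 f.py 1 .069;python3 -m inch '-1 0 0 0.05 0 0 0;-1 0 0 0 0 0 0'>/dev/null; python3 f.py 1 .069;python3 -m inch '-1 0 0 0.05 0 0 0;-1 0 0 0 0 0 0' >/dev/null; python3 f.py 1 .069; python3 -m inch '-1 0 0 0.05 0 0 0;-1 0 0 0 0 0 0' >/dev/null; python3 f.py 1 .069
```

```text
t 11.70 depth 44.7 mm row -0.7 up 0.0 | F bore -1.0 row 0.2 up -0.9 | moment [-0.08  0.2  -0.01] w 0.0273
t 11.95 depth 46.2 mm row -0.7 up 0.0 | F bore -0.7 row -0.3 up 0.1 | moment [-0.08  0.2   0.01] w 0.0274
t 12.20 depth 47.7 mm row -0.7 up 0.1 | F bore -0.4 row 0.7 up -1.2 | moment [-0.03  0.16 -0.  ] w 0.0276
t 12.45 depth 49.2 mm row -0.7 up 0.1 | F bore -0.7 row 0.6 up -0.4 | moment [-0.04  0.13 -0.01] w 0.0277
```

```bash
python3 -m inch '-1 0 0 0.05 0 0 0;-1 0 0 0 0 0 0' >/dev/null; python3 f.py 1 .069;python3 -m inch '-1 0 0 0.05 0 0 0;-1 0 0 0 0 0 0'>/dev/null; python3 f.py 1 .069;python3 -m inch '-1 0 0 0.04 0 0 0;-1 0 0 0 0 0 0' >/dev/null; python3 f.py 1 .069
```

```text
t 12.70 depth 50.8 mm row -0.8 up 0.1 | F bore -0.5 row -0.5 up -0.6 | moment [-0.09  0.16 -0.03] w 0.0275
t 12.95 depth 52.3 mm row -0.7 up 0.0 | F bore -1.2 row 0.4 up -0.9 | moment [-0.11  0.15 -0.03] w 0.0276
t 13.20 depth 53.4 mm row -0.7 up 0.1 | F bore -0.1 row -0.6 up 0.1 | moment [-0.03  0.17  0.  ] w 0.0277
```

```bash
python3 -m inch '-1 0 0 0.04 0 0 0;-1 0 0 0 0 0 0' >/dev/null; python3 f.py 1 .069;python3 -m inch '-1 0 0 0.04 0 0 0;-1 0 0 0 0 0 0'>/dev/null; python3 f.py 1 .069; python3 - <<'E'
from station import camera
import cv2,numpy as np
a=camera("side")["img"][150:280,240:370];b=camera("top")["img"][190:320,210:340]
cv2.imwrite("pics/in1.png",np.hstack([cv2.resize(i,None,fx=3,fy=3,interpolation=2) for i in(a,b)]))
E
```

```text
t 13.45 depth 54.6 mm row -0.7 up 0.0 | F bore -0.0 row -0.4 up -0.4 | moment [-0.06  0.14 -0.03] w 0.0277
t 13.70 depth 55.3 mm row -0.7 up 0.5 | F bore 16.6 row 0.6 up -2.5 | moment [-0.14  0.69  0.02] w 0.0273
```

View pics/in1.png

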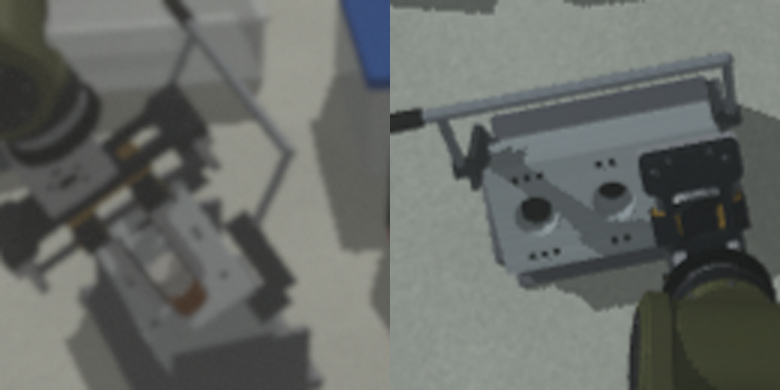

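Side crop: cap between the fingers at about (165,270), amber band at (185,297) above the mouth. I'll check for slip by projecting the axis.

```bash
python3 - <<'E'
from h import *
from station import ctrl
S=np.load("side1.npz");o=ctrl.get_obs();R=Rot.from_euler("xyz",o["eef_rot"]).as_matrix()
im=cv2.imread("pics/in1.png")
for l in range(-30,30,3):
    p=((proj(S,o["ee_pos"]+R[:,2]*l*.001)[0]-[240,150])*3+1).round(0).astype(int);print(l,p,im[p[1],p[0]])
for sgn in(-1,1):print("tip",((proj(S,o["ee_pos"]+R[:,1]*sgn*.02)[0]-[240,150])*3).round(0))
E
python3 f.py 1 .069
```

```text
-30 [164 264] [123 130 132]
-27 [166 267] [121 126 128]
-24 [168 269] [113 119 120]
-21 [169 272] [105 111 112]
-18 [171 274] [ 99 102 104]
-15 [173 276] [92 95 96]
-12 [175 279] [88 91 92]
-9 [177 281] [87 90 91]
-6 [179 284] [87 90 90]
-3 [181 286] [88 91 92]
0 [182 288] [86 90 92]
3 [184 291] [75 82 88]
6 [186 293] [60 68 80]
9 [188 295] [49 58 73]
12 [190 298] [44 55 70]
15 [191 300] [45 55 71]
18 [193 302] [45 55 71]
21 [195 304] [46 56 72]
24 [197 307] [61 69 79]
27 [199 309] [84 88 93]
tip [160. 302.]
tip [202. 272.]
t 13.80 depth 55.2 mm row -0.8 up 0.5 | F bore 16.1 row -0.2 up -2.5 | moment [-0.15  0.71  0.05] w 0.0272
```

```bash
python3 -m inch '-1 0 0 0 0 0 0;-1 0 0 0 0 0 0' >/dev/null; python3 f.py 1 .069;python3 -m inch '-1 0 0 0.02 0 0 0;-1 0 0 0 0 0 0' >/dev/null; python3 f.py 1 .069;python3 -m inch '-1 0 0 -0.05 0 0 0;-1 0 0 0 0 0 0' >/dev/null; python3 f.py 1 .069;
```

```text
t 14.05 depth 55.3 mm row -0.8 up 0.5 | F bore 16.6 row 0.3 up -2.0 | moment [-0.13  0.74  0.05] w 0.0273
t 14.30 depth 55.4 mm row -0.7 up 0.9 | F bore 26.0 row 0.3 up -3.6 | moment [-0.2   1.04  0.02] w 0.0274
t 14.55 depth 54.9 mm row -0.7 up -0.0 | F bore -0.3 row 0.4 up -0.5 | moment [-0.08  0.26 -0.02] w 0.0272
```

```bash
python3 - <<'E'
from h import *
from station import ctrl,camera
d=camera("side");o=ctrl.get_obs();R=Rot.from_euler("xyz",o["eef_rot"]).as_matrix()
x0,y0,f=268,210,10
im=cv2.resize(d["img"][y0:y0+58,x0:x0+75],None,fx=f,fy=f,interpolation=cv2.INTER_CUBIC)
im=cv2.convertScaleAbs(im,alpha=1.8)
def mk(p,c):
    q=((proj(d,p)[0]-[x0,y0]+.5)*f).astype(int);cv2.circle(im,tuple(int(v) for v in q),4,c,-1);print(q)
for s in(-1,1):
  for w in(-.008,.008): mk(o["ee_pos"]+R[:,1]*s*.0137+R[:,0]*w,(0,0,255)); mk(o["ee_pos"]+R[:,1]*s*.0137+R[:,0]*w+R[:,2]*.0137,(0,255,0))
mk(o["ee_pos"]+R[:,2]*.0137,(255,0,0))
cv2.imwrite("pics/zoom1.png",im)
E
```

```text
[290 416]
[318 451]
[267 378]
[295 413]
[386 347]
[414 383]
[363 310]
[390 346]
[354 398]
```

View pics/zoom1.png

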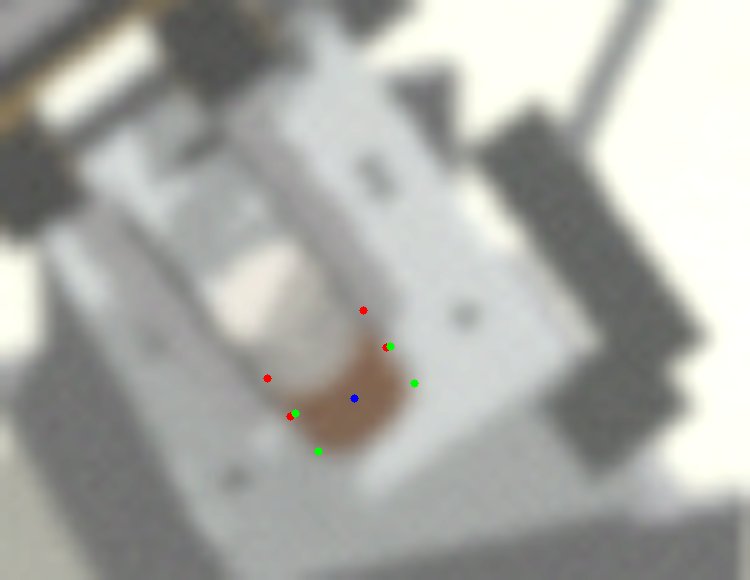

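Tips end near (290,416) and (386,347), well off the face, and the amber band shows about 20 mm. I'll measure how far the cap stands proud using depth.

```bash
cat > proud.py <<'E'
import sys
from h import *
from station import camera
k=int(sys.argv[1]);c,s=np.cos(np.radians(9.8)),np.sin(np.radians(9.8))
row=np.array([-s,c,0]);n=np.array([-.5*c,-.5*s,.75**.5]);up=np.cross(row,n)
p=np.array([.5223,.1372,.0905])+(k-2)*.062*row
for nm in sys.argv[2:] or("side",):
    W=cloud(camera(nm)).reshape(-1,3)-p;q=np.c_[W@row,W@up,W@n]*1e3
    q=q[(abs(q[:,0])<12)&(abs(q[:,1])<12)&(q[:,2]>15)&(q[:,2]<75)]
    h,e=np.histogram(q[:,2],np.arange(14,76,2));print(nm,len(q),dict((int(a),int(b)) for a,b in zip(e,h) if b))
    m=q[np.hypot(q[:,0],q[:,1])<12]
    for z in range(24,70,3):
        r=m[abs(m[:,2]-z)<1.5]
        if len(r):print(z,len(r),r.mean(0).round(1),r.min(0).round(0),r.max(0).round(0))
E
python3 proud.py 1; python3 - <<'E'
# face height check from the first pictures
from h import *
c,s=np.cos(np.radians(9.8)),np.sin(np.radians(9.8))
row=np.array([-s,c,0]);n=np.array([-.5*c,-.5*s,.75**.5]);up=np.cross(row,n);p=np.array([.5223,.1372,.0905])
for f in("side0","top0"):
    W=cloud(np.load(f+".npz")).reshape(-1,3)-p;q=np.c_[W@row,W@up,W@n]*1e3
    m=(abs(q[:,0])<85)&(abs(q[:,1])<40)&(abs(q[:,2])<6);print(f,"face h",np.median(q[m,2]))
    for k in(1,2,3):
        r=np.hypot(q[:,0]-(k-2)*62,q[:,1]);a=q[(r<7)];print("pocket",k,len(a),np.percentile(a[:,2],[5,25,50,75]).round(1))
E
```

```text
side 121 {14: 2, 16: 8, 18: 3, 20: 6, 22: 1, 24: 4, 26: 6, 28: 6, 30: 2, 32: 6, 34: 4, 36: 11, 38: 25, 40: 21, 42: 13, 44: 1, 64: 1}
24 2 [-9.5 -3.7 24.7] [-11.  -6.  24.] [-8. -2. 25.]
27 5 [-6.9  1.6 27.2] [-10.  -9.  27.] [-0. 10. 28.]
30 4 [-8.2  3.9 29.6] [-11.   0.  29.] [-6.  9. 31.]
33 3 [-8.6 -0.3 33.2] [-9. -6. 33.] [-8.  7. 34.]
36 9 [-3.6  2.9 36.7] [-10.  -7.  35.] [ 8. 11. 37.]
39 33 [ 0.1  1.3 39.4] [-11. -11.  38.] [10. 10. 40.]
42 19 [-0.7 -3.  42.2] [-12. -12.  41.] [10. 10. 43.]
45 1 [-10.2  -0.6  45. ] [-10.  -1.  45.] [-10.  -1.  45.]
side0 face h -0.11711817675429097Traceback (most recent call last):
  File "<stdin>", line 9, in <module>
    return _quantile_unchecked(
        a, q, axis, out, overwrite_input, method, keepdims, weights)
    return _ureduce(a,
                    func=_quantile_ureduce_func,
    ...<5 lines>...
                    overwrite_input=overwrite_input,
                    method=method)
    r = func(a, **kwargs)
    result = _quantile(arr,
                       quantiles=q,
    ...<2 lines>...
                       out=out,
                       weights=wgt)
    slices_having_nans = np.isnan(arr[-1, ...])
                                  ~~~^^^^^^^^^
IndexError: index -1 is out of bounds for axis 0 with size 0
```

```bash
python3 - <<'E'
from h import *
c,s=np.cos(np.radians(9.8)),np.sin(np.radians(9.8))
row=np.array([-s,c,0]);n=np.array([-.5*c,-.5*s,.75**.5]);up=np.cross(row,n);p=np.array([.5223,.1372,.0905])
for f in("side0","top0"):
    W=cloud(np.load(f+".npz")).reshape(-1,3)-p;q=np.c_[W@row,W@up,W@n]*1e3
    for k in(1,2,3):
        a=q-[(k-2)*62,0,0];r=np.hypot(a[:,0],a[:,1]);a=a[(r<17)&(a[:,2]<-2.5)]
        h,e=np.histogram(a[:,2],np.arange(-70,0,3));print(f,k,len(a),dict((int(x),int(y)) for x,y in zip(e,h) if y)); b=a[a[:,2]<a[:,2].min()+4] if len(a) else a; print(b.round(0).tolist()[:8])
E
```

```text
side0 1 58 {-28: 3, -25: 4, -22: 5, -19: 9, -16: 9, -13: 7, -10: 8, -7: 8, -4: 5}
[[16.0, 2.0, -24.0], [15.0, 4.0, -25.0], [16.0, -3.0, -23.0], [17.0, -1.0, -25.0], [15.0, -6.0, -23.0], [15.0, -3.0, -26.0], [14.0, -6.0, -26.0]]
side0 2 38 {-25: 1, -22: 6, -19: 3, -16: 5, -13: 8, -10: 7, -7: 5, -4: 3}
[[15.0, 5.0, -21.0], [16.0, -0.0, -21.0], [11.0, 4.0, -21.0], [15.0, 0.0, -25.0]]
side0 3 47 {-19: 5, -16: 14, -13: 8, -10: 6, -7: 9, -4: 5}
[[12.0, 5.0, -15.0], [16.0, -1.0, -17.0], [14.0, 4.0, -19.0], [13.0, -6.0, -18.0], [4.0, -1.0, -15.0], [7.0, -5.0, -18.0], [7.0, -10.0, -17.0]]
top0 1 103 {-58: 1, -55: 2, -52: 9, -49: 20, -46: 6, -43: 3, -40: 8, -37: 3, -34: 3, -31: 2, -28: 7, -25: 7, -22: 5, -19: 5, -16: 5, -13: 4, -10: 8, -7: 4, -4: 1}
[[9.0, -14.0, -57.0]]
top0 2 111 {-58: 1, -49: 1, -46: 4, -43: 4, -40: 16, -37: 22, -34: 14, -31: 2, -28: 7, -25: 5, -22: 8, -19: 5, -16: 7, -13: 4, -10: 2, -7: 7, -4: 2}
[[13.0, -10.0, -56.0]]
top0 3 125 {-43: 3, -37: 1, -34: 1, -31: 1, -28: 2, -25: 5, -22: 7, -19: 21, -16: 46, -13: 20, -10: 5, -7: 6, -4: 7}
[[15.0, -5.0, -43.0], [15.0, -6.0, -40.0], [-11.0, -12.0, -41.0]]
```

The top depth shows pocket 1's seat at about 48 mm at the start. A contact at 55 mm that holds 26 N without yielding is therefore the hard stop: the seat relaxes during the hold rows, so its sliding force didn't show. I'll release and withdraw.

```bash
python3 -m inch '0.3 0 0 0 0 0 0;0.3 0 0 0 0 0 0;0.3 0 0 0 0 0 0;0.3 0 0 0 0 0 0'; python3 -m inch '0.3 0 0 -0.2 0 0 0;0.3 0 0 -0.5 0 0 0;0.3 0 0 -0.8 0 0 0;0.3 0 0 -1 0 0 0;0.3 0 0 -1 0 0 0;0.3 0 0 -1 0 0 0;0.3 0 0 -0.5 0 0 0;0.3 0 0 0 0 0 0'; python3 proud.py 1 | head -1; python3 plan.py .6068 -.2256 .17 -20 0
```

```text
time_s: 15.15
ee_pos: [0.5261, 0.0742, 0.1028]
eef_rot: [2.618, 0.0, 1.742]
force: [-1.1, 0.4, 0.0]
grip_width: 0.0604
grip_force: 0.0
time_s: 16.15
ee_pos: [0.4523, 0.0614, 0.234]
eef_rot: [2.616, 0.001, 1.742]
force: [1.0, -0.0, 0.1]
grip_width: 0.0611
grip_force: 0.0
side 89 {16: 5, 18: 1, 20: 3, 22: 3, 24: 7, 26: 3, 28: 5, 30: 1, 32: 5, 34: 4, 36: 5, 38: 13, 40: 21, 42: 11, 44: 2}
t 16.2 turn [ 1.815 -3.127 11.657] then shift [8.114 7.228 2.1  ] | shift now [-10.303   1.935   3.548] pos [0.4522 0.0614 0.233 ] eulerdeg [150.    0.   99.8] q [ 0.01 -0.23  2.09  0.12  0.77 -0.23]
```

```bash
python3 -m inch '0.3 -0.6 0 0 0 0 0;0.3 -1 0 0 0 0 0;0.3 -1 0 0 0 0 0;0.3 -1 0 0 0 0 0;0.3 -1 0 0 0 0 0;0.3 -1 0 0 0 0 0;0.3 -0.6 0 0 0 0 0'; python3 plan.py .6068 -.2256 .17 20 0
```

```text
time_s: 17.08
ee_pos: [0.4839, -0.1232, 0.2315]
eef_rot: [2.62, -0.001, 1.741]
force: [-0.1, -0.9, -0.3]
grip_width: 0.061
grip_force: 0.0
t 17.07 turn [ 2.483 -2.081  7.777] then shift [2.682 4.61  2.05 ] | shift now [-4.06   1.98   3.499] pos [ 0.4839 -0.1232  0.2315] eulerdeg [ 1.501e+02 -1.000e-01  9.970e+01] q [-0.49 -0.08  1.97  0.41  0.87 -0.87]
```

```bash
python3 -m inch '0.3 0 0 0 0.276 -0.231 0.864;0.3 0 0 0 0.276 -0.231 0.864;0.3 0 0 0 0.276 -0.231 0.864;0.3 0 0 0 0.276 -0.231 0.864;0.3 0 0 0 0.276 -0.231 0.864;0.3 0 0 0 0.276 -0.231 0.864;0.3 0 0 0 0.276 -0.231 0.864;0.3 0 0 0 0.276 -0.231 0.864;0.3 0 0 0 0.276 -0.231 0.864'; python3 -m inch '0.3 0.54 0.9 0.2 0 0 0;0.3 0.54 0.93 0.4 0 0 0;0.3 0.54 0.93 0.4 0 0 0;0.3 0.54 0.93 0.5 0 0 0;0.3 0.54 0.92 0.5 0 0 0;0.3 0 0 0 0 0 0;0.3 0 0 0 0 0 0'; python3 plan.py .6068 -.2256 .052 20 0
```

```text
time_s: 18.2
ee_pos: [0.4839, -0.1216, 0.2315]
eef_rot: [-3.14, 0.001, 0.346]
force: [-1.2, -0.3, -0.2]
grip_width: 0.061
grip_force: 0.0
time_s: 19.08
ee_pos: [0.6072, -0.2235, 0.1724]
eef_rot: [3.141, -0.001, 0.351]
force: [-0.4, -1.0, -0.3]
grip_width: 0.0612
grip_force: 0.0
t 19.07 turn [ 0.001 -0.004  0.01 ] then shift [-0.037  0.061  4.014] | shift now [-0.039  0.061  4.014] pos [ 0.6072 -0.2235  0.1724] eulerdeg [180.   -0.   20.1] q [-0.41  0.54  1.26  0.    1.34  0.81]
```

```bash
python3 -m inch '0.3 -0.04 0.06 0.6 0 0 0;0.3 0 0 1 0 0 0;0.3 0 0 1 0 0 0;0.3 0 0 0.9 0 0 0;0.3 0 0 0.52 0 0 0;0.3 0 0 0 0 0 0'; python3 -m inch '-1 0 0 0 0 0 0;-1 0 0 0 0 0 0;-1 0 0 0 0 0 0;-1 0 0 0 0 0 0;-1 0 0 0 0 0 0;-1 0 0 0 0 0 0' 30; python3 plan.py .47 -.10 .28 99.8 30
```

```text
time_s: 19.82
ee_pos: [0.6067, -0.2258, 0.0515]
eef_rot: [-3.142, -0.0, 0.351]
force: [-0.1, -0.5, -0.5]
grip_width: 0.0614
grip_force: 0.0
time_s: 20.58
ee_pos: [0.6074, -0.2261, 0.0527]
eef_rot: [3.14, -0.002, 0.351]
force: [-1.0, 1.0, 2.9]
grip_width: 0.027
grip_force: 30.0
t 20.57 turn [-2.483  2.08  -7.776] then shift [ 4.922  0.5   -8.459] | shift now [-2.843 -5.511 -7.588] pos [ 0.6074 -0.2261  0.0527] eulerdeg [ 1.799e+02 -1.000e-01  2.010e+01] q [-0.41  0.66  1.36  0.    1.12  0.81]
```

```bash
python3 -m inch '-1 0 0 -0.6 0 0 0;-1 0 0 -1 0 0 0;-1 0 0 -1 0 0 0;-1 0 0 -1 0 0 0;-1 0 0 -1 0 0 0;-1 -0.2 -0.5 -1 0 0 0;-1 -0.4 -0.8 -1 0 0 0;-1 -0.5 -0.9 -0.7 0 0 0;-1 -0.5 -0.9 -0.3 0 0 0;-1 -0.5 -0.9 0 0 0 0' ; python3 -m inch '-1 -0.5 -0.9 0 0 0 0;-1 -0.2 -0.5 0 -0.27 0.227 -0.848;-1 0 0 0 -0.276 0.231 -0.864;-1 0 0 0 -0.276 0.231 -0.864;-1 0 0 0 -0.276 0.231 -0.864;-1 0 0 0 -0.276 0.231 -0.864;-1 0 0 0 -0.276 0.231 -0.864;-1 0 0 0 -0.276 0.231 -0.864;-1 0 0 0 -0.276 0.231 -0.864;-1 0 0 0 -0.276 0.231 -0.864';  python3 -m inch '-1 0 0 0 0 0 0'; python3 plan.py .4582 .1261 .2031 99.8 30
```

```text
time_s: 21.82
ee_pos: [0.5057, -0.1344, 0.282]
eef_rot: [3.139, -0.003, 0.351]
force: [1.3, -0.6, -0.3]
grip_width: 0.0272
grip_force: 30.0
time_s: 23.08
ee_pos: [0.4721, -0.1025, 0.2813]
eef_rot: [2.616, 0.002, 1.744]
force: [0.5, 0.5, -0.9]
grip_width: 0.0277
grip_force: 30.0
time_s: 23.2
ee_pos: [0.4718, -0.1031, 0.2807]
eef_rot: [2.619, -0.001, 1.737]
force: [0.4, -0.4, -0.3]
grip_width: 0.0275
grip_force: 30.0
t 23.2 turn [-0.006  0.01  -0.026] then shift [ 7.606 -0.555  2.667] | shift now [ 7.608 -0.587  2.655] pos [ 0.4718 -0.1031  0.2807] eulerdeg [150.1  -0.   99.5] q [-0.46 -0.17  1.93  0.36  0.98 -0.76]
```

```bash
python3 -m inch '-1 0.6 -0.05 0.2 0 0 0;-1 1 -0.07 0.3 0 0 0;-1 1 -0.07 0.3 0 0 0;-1 1 -0.07 0.3 0 0 0;-1 1 -0.07 0.3 0 0 0;-1 1 -0.07 0.4 0 0 0;-1 1 -0.07 0.4 0 0 0;-1 0.7 -0.07 0.4 0 0 0;-1 0.3 -0.06 0.07 0 0 -0.026;-1 0 0 0 0 0 0' >/dev/null; python3 -m inch '-1 0 0 0 0 0 0' ; python3 f.py 2 .052; python3 plan.py .4582 .1261 .2031 99.8 30
```

```text
time_s: 24.58
ee_pos: [0.4584, 0.1257, 0.2025]
eef_rot: [2.619, 0.001, 1.741]
force: [-0.2, 0.0, -0.1]
grip_width: 0.0275
grip_force: 30.0
t 24.57 depth -77.5 mm row -0.5 up -0.2 | F bore 0.1 row 0.1 up -0.2 | moment [-0.09  0.26  0.01] w 0.0275
t 24.57 turn [-0.003  0.007  0.002] then shift [ 0.014  0.005 -0.019] | shift now [ 0.014  0.005 -0.019] pos [0.4584 0.1257 0.2025] eulerdeg [1.50e+02 1.00e-01 9.98e+01] q [ 0.2  -0.15  2.1  -0.02  0.67  0.04]
```

Next, 92 mm along the bore to a depth of about 14 mm, then feel sideways.

```bash
python3 -m inch '-1 0 0 0.5 0 0 0;-1 0 0 0.9 0 0 0;-1 0 0 0.7 0 0 0;-1 0 0 0.3 0 0 0;-1 0 0 0.2 0 0 0;-1 0 0 0.2 0 0 0;-1 0 0 0 0 0 0' >/dev/null; python3 f.py 2 .052; python3 -m inch '-1 0 0 0.2 0 0 0;-1 0 0 0.1 0 0 0;-1 0 0 0 0 0 0' >/dev/null;python3 f.py 2 .052; python3 -m inch '-1 0 0 0.1 0 0 0;-1 0 0 0.1 0 0 0;-1 0 0 0 0 0 0' >/dev/null;python3 f.py 2 .052
```

```text
t 25.45 depth 7.0 mm row 0.0 up -0.7 | F bore -0.1 row -0.6 up 0.6 | moment [-0.08  0.19  0.04] w 0.0276
t 25.82 depth 16.1 mm row -0.1 up -0.5 | F bore -2.3 row -2.2 up 3.0 | moment [-0.5  -0.54 -0.29] w 0.0273
t 26.20 depth 22.2 mm row -0.0 up -0.6 | F bore -3.1 row -3.6 up 3.4 | moment [-0.62 -0.8  -0.43] w 0.0274
```

```bash
python3 -m inch '-1 -0.03 0.03 0 0 0 0;-1 0 0 0 0 0 0' >/dev/null; python3 f.py 2 .052; python3 -m inch '-1 0 0 0.1 0 0 0;-1 0 0 0.1 0 0 0;-1 0 0 0 0 0 0' >/dev/null;python3 f.py 2 .052; python3 -m inch '-1 0 0 0.1 0 0 0' >/dev/null;python3 f.py 2 .052
```

```text
t 26.45 depth 22.1 mm row -0.7 up -0.4 | F bore -1.5 row -0.1 up -0.4 | moment [-0.13  0.2   0.  ] w 0.0273
t 26.82 depth 28.3 mm row -0.8 up -0.2 | F bore -1.4 row 0.3 up -0.4 | moment [-0.09  0.19 -0.01] w 0.0271
t 26.95 depth 31.0 mm row -0.8 up 0.2 | F bore -0.7 row 1.4 up -0.1 | moment [-0.1   0.18  0.  ] w 0.0270
```

```bash
python3 -m inch '-1 0 0 0.05 0 0 0;-1 0 0 0.05 0 0 0' >/dev/null;python3 f.py 2 .052;python3 -m inch '-1 0 0 0.05 0 0 0' >/dev/null;python3 f.py 2 .052;python3 -m inch '-1 0 0 0.05 0 0 0' >/dev/null;python3 f.py 2 .052;python3 -m inch '-1 0 0 0.04 0 0 0' >/dev/null;python3 f.py 2 .052;python3 -m inch '-1 0 0 0.04 0 0 0' >/dev/null;python3 f.py 2 .052
```

```text
t 27.20 depth 34.1 mm row -0.9 up 0.1 | F bore -1.0 row -0.2 up -1.2 | moment [-0.1   0.22 -0.  ] w 0.0270
t 27.32 depth 35.6 mm row -0.9 up 0.1 | F bore 4.2 row -0.3 up -1.3 | moment [-0.13  0.39  0.01] w 0.0276
t 27.45 depth 37.0 mm row -0.9 up 0.2 | F bore 3.4 row -0.7 up -0.6 | moment [-0.16  0.38 -0.03] w 0.0274
t 27.57 depth 38.2 mm row -0.9 up 0.1 | F bore 3.5 row -0.2 up -1.2 | moment [-0.15  0.39 -0.06] w 0.0271
t 27.70 depth 39.4 mm row -0.9 up 0.2 | F bore 4.7 row 0.5 up -1.2 | moment [-0.15  0.37 -0.07] w 0.0274
```

The seat is sliding at about 4 N from 35 mm. That confirms the reading taken while moving, so I'll continue the same way.

```bash
python3 -m inch '-1 0 0 0.04 0 0 0' >/dev/null;python3 f.py 2 .052;python3 -m inch '-1 0 0 0.04 0 0 0' >/dev/null;python3 f.py 2 .052;python3 -m inch '-1 0 0 0.03 0 0 0' >/dev/null;python3 f.py 2 .052
```

```text
t 27.82 depth 40.6 mm row -0.9 up 0.1 | F bore 3.6 row -0.3 up -0.8 | moment [-0.15  0.38 -0.08] w 0.0274
t 27.95 depth 41.9 mm row -0.9 up 0.1 | F bore 4.1 row 0.1 up -1.0 | moment [-0.12  0.33 -0.01] w 0.0273
t 28.07 depth 42.7 mm row -0.9 up 0.2 | F bore 3.7 row -0.8 up -1.1 | moment [-0.17  0.3  -0.06] w 0.0276
```

```bash
python3 -m inch '-1 0 0 0.03 0 0 0' >/dev/null;python3 f.py 2 .052;python3 -m inch '-1 0 0 0.03 0 0 0' >/dev/null;python3 f.py 2 .052
```

```text
t 28.20 depth 43.7 mm row -0.9 up 0.1 | F bore 3.9 row -0.3 up -0.2 | moment [-0.13  0.29 -0.  ] w 0.0275
t 28.32 depth 44.2 mm row -0.8 up 0.3 | F bore 29.5 row -0.8 up -4.5 | moment [-0.31  1.21 -0.02] w 0.0276
```

```bash
python3 -m inch '-1 0 0 0 0 0 0' >/dev/null;python3 f.py 2 .052
```

```text
t 28.45 depth 44.1 mm row -0.9 up 0.3 | F bore 16.7 row -0.4 up -3.1 | moment [-0.23  0.87 -0.13] w 0.0273
```

Pocket 2 has bottomed at 44 mm. I'll release and retreat.

```bash
python3 -m inch '-1 0 0 -0.02 0 0 0;0.3 0 0 0 0 0 0;0.3 0 0 0 0 0 0;0.3 0 0 0 0 0 0;0.3 0 0 0 0 0 0' >/dev/null; python3 -m inch '0.3 0 0 -0.2 0 0 0;0.3 0 0 -0.5 0 0 0;0.3 0 0 -0.8 0 0 0;0.3 0 0 -1 0 0 0;0.3 0 0 -1 0 0 0;0.3 0 0 -0.8 0 0 0;0.3 0 0 -0.3 0 0 0'; python3 -m inch '0.3 -0.6 0 0 0 0 0;0.3 -1 0 0 0 0 0;0.3 -1 0 0 0 0 0;0.3 -1 0 0 0 0 0;0.3 -1 0 0 0 0 0;0.3 -1 0 0 0 0 0;0.3 -1 0 0 0 0 0;0.3 -0.6 0 0 0 0 0;0.3 0 0 0 0 0 0'; python3 proud.py 1|head -1; python3 proud.py 2|head -1; python3 plan.py .449 -.1482 .15 70 0
```

```text
time_s: 29.95
ee_pos: [0.4505, 0.124, 0.2186]
eef_rot: [2.617, 0.001, 1.743]
force: [-0.4, 0.5, 0.1]
grip_width: 0.061
grip_force: 0.0
time_s: 31.08
ee_pos: [0.4876, -0.0896, 0.2168]
eef_rot: [2.62, 0.001, 1.741]
force: [0.2, 0.3, 0.3]
grip_width: 0.0611
grip_force: 0.0
side 95 {14: 1, 18: 4, 20: 3, 22: 3, 24: 2, 26: 4, 28: 5, 30: 3, 32: 6, 34: 1, 36: 11, 38: 12, 40: 23, 42: 13, 44: 3, 46: 1}
side 84 {16: 2, 18: 4, 20: 5, 22: 3, 24: 3, 26: 5, 28: 3, 30: 6, 32: 5, 34: 19, 36: 18, 38: 9, 40: 1, 42: 1}
t 31.18 turn [ 2.921 -0.773  2.917] then shift [-2.31  -0.524  2.233] | shift now [-1.741 -2.504  1.138] pos [ 0.4875 -0.0884  0.217 ] eulerdeg [1.501e+02 1.000e-01 9.980e+01] q [-0.4  -0.09  2.01  0.38  0.81 -0.78]
```

```bash
python3 -m inch '0.3 0 0 0 0.584 -0.155 0.583;0.3 0 0 0 0.584 -0.155 0.583;0.3 0 0 0 0.584 -0.155 0.583;0.3 0 0 0 0.584 -0.155 0.583;0.3 0 0 0 0.584 -0.155 0.583;0.3 -0.7 -0.15 0.2 0 0 0;0.3 -0.8 -0.2 0.7 0 0 0;0.3 -0.8 -0.17 0.8 0 0 0;0.3 0 0 0.53 0 0 0;0.3 0 0 0 0 0 0'; python3 -m inch '0.3 0 0 0 0 0 0'>/dev/null;python3 plan.py .449 -.1482 .038 70 0
```

```text
time_s: 32.42
ee_pos: [0.4495, -0.1474, 0.1499]
eef_rot: [-3.141, 0.0, 1.223]
force: [0.7, 1.2, -0.1]
grip_width: 0.061
grip_force: 0.0
t 32.55 turn [0.013 0.003 0.009] then shift [-0.028 -0.033  3.778] | shift now [-0.027 -0.042  3.778] pos [ 0.4502 -0.1477  0.1514] eulerdeg [179.9   0.   70.1] q [-0.39  0.18  1.8  -0.    1.16 -0.05]
```

```bash
python3 -m inch '0.3 -0.03 -0.03 0.5 0 0 0;0.3 0 0 1 0 0 0;0.3 0 0 1 0 0 0;0.3 0 0 0.8 0 0 0;0.3 0 0 0.45 0 0 0;0.3 0 0 0 0 0 0'; python3 -m inch '-1 0 0 0 0 0 0;-1 0 0 0 0 0 0;-1 0 0 0 0 0 0;-1 0 0 0 0 0 0;-1 0 0 0 0 0 0;-1 0 0 0 0 0 0' 30; python3 plan.py .447 .1864 .2025 99.8 30
```

```text
time_s: 33.3
ee_pos: [0.4482, -0.1488, 0.0375]
eef_rot: [-3.142, 0.0, 1.222]
force: [0.5, -0.3, 0.7]
grip_width: 0.0609
grip_force: 0.0
time_s: 34.05
ee_pos: [0.4486, -0.149, 0.0383]
eef_rot: [3.14, 0.0, 1.222]
force: [0.2, 0.4, 4.1]
grip_width: 0.0275
grip_force: 30.0
t 34.05 turn [-2.924  0.784 -2.906] then shift [11.027  4.34  -3.815] | shift now [10.489 -3.86  -5.484] pos [ 0.4486 -0.149   0.0383] eulerdeg [179.9   0.   70. ] q [-0.4   0.35  1.89 -0.    0.9  -0.05]
```

```bash
python3 -m inch '-1 0 0 -0.6 0 0 0;-1 0 0 -1 0 0 0;-1 0 0 -1 0 0 0;-1 0 0 -1 0 0 0;-1 0 0 -1 0 0 0;-1 0 0 -1 0 0 0;-1 0 0 -1 0 0 0;-1 0 0 -0.6 0 0 0' >/dev/null; python3 -m inch '-1 0 0 0 -0.585 0.157 -0.581;-1 0 0 0 -0.585 0.157 -0.581;-1 0 0 0 -0.585 0.157 -0.581;-1 0 0 0 -0.585 0.157 -0.581;-1 0 0 0 -0.585 0.157 -0.581;-1 0 0 0 0 0 0'; python3 plan.py .4481 .1866 .2031 99.8 30
```

```text
time_s: 35.8
ee_pos: [0.4474, -0.1492, 0.2536]
eef_rot: [2.619, -0.001, 1.739]
force: [-0.3, -0.2, -0.5]
grip_width: 0.0273
grip_force: 30.0
t 35.8 turn [-0.007  0.001 -0.016] then shift [11.025  0.83   2.421] | shift now [11.028  0.802  2.419] pos [ 0.4474 -0.1492  0.2536] eulerdeg [ 1.501e+02 -1.000e-01  9.970e+01] q [-0.6  -0.16  1.98  0.44  0.97 -0.96]
```

```bash
python3 -m inch '-1 0.6 0.05 0.2 0 0 0;-1 1 0.08 0.2 0 0 0;-1 1 0.08 0.2 0 0 0;-1 1 0.08 0.2 0 0 0;-1 1 0.08 0.2 0 0 0;-1 1 0.08 0.2 0 0 0;-1 1 0.08 0.2 0 0 0;-1 1 0.08 0.2 0 0 0;-1 1 0.08 0.2 0 0 0;-1 1 0.08 0.2 0 0 0' >/dev/null; python3 -m inch '-1 0.9 0.03 0.2 0 0 0;-1 0.5 0 0.2 0 0 0;-1 0 0 0 0 0 0;-1 0 0 0 0 0 0' ; python3 f.py 3 .038;python3 plan.py .4481 .1866 .2031 99.8 30
```

```text
time_s: 37.55
ee_pos: [0.4483, 0.1859, 0.2041]
eef_rot: [2.618, -0.0, 1.74]
force: [0.4, -0.6, -0.5]
grip_width: 0.0277
grip_force: 30.0
t 37.55 depth -92.7 mm row -1.4 up 0.8 | F bore -0.6 row -0.6 up 0.0 | moment [-0.05  0.22 -0.  ] w 0.0277
t 37.55 turn [ 0.     0.002 -0.008] then shift [ 0.024 -0.019  0.029] | shift now [ 0.024 -0.019  0.029] pos [0.4483 0.1859 0.2041] eulerdeg [150.   -0.   99.7] q [ 0.37 -0.11  2.06 -0.16  0.68  0.3 ]
```

```bash
python3 -m inch '-1 0.024 -0.015 0.5 0 0 0;-1 0 0 0.9 0 0 0;-1 0 0 0.9 0 0 0;-1 0 0 0.5 0 0 0;-1 0 0 0.3 0 0 0;-1 0 0 0.2 0 0 0;-1 0 0 0 0 0 0' >/dev/null; python3 f.py 3 .038; python3 -m inch '-1 0 0 0.1 0 0 0;-1 0 0 0 0 0 0' >/dev/null;python3 f.py 3 .038; python3 -m inch '-1 0 0 0.05 0 0 0' >/dev/null;python3 f.py 3 .038
```

```text
t 38.42 depth 6.5 mm row -0.6 up 0.1 | F bore 0.1 row 0.1 up -1.1 | moment [-0.12  0.19 -0.03] w 0.0273
t 38.67 depth 9.3 mm row -0.5 up 0.3 | F bore -0.8 row 0.2 up -0.6 | moment [-0.18  0.16 -0.01] w 0.0274
t 38.80 depth 10.8 mm row -0.5 up 0.3 | F bore -0.5 row -1.4 up -0.7 | moment [-0.24  0.18 -0.13] w 0.0273
```

```bash
python3 -m inch '-1 -0.01 0 0.05 0 0 0' >/dev/null;python3 f.py 3 .038;python3 -m inch '-1 0 0 0.05 0 0 0' >/dev/null;python3 f.py 3 .038;python3 -m inch '-1 0 0 0.05 0 0 0' >/dev/null;python3 f.py 3 .038;python3 -m inch '-1 0 0 0.05 0 0 0' >/dev/null;python3 f.py 3 .038;python3 -m inch '-1 0 0 0.04 0 0 0' >/dev/null;python3 f.py 3 .038
```

```text
t 38.92 depth 12.4 mm row -0.7 up 0.2 | F bore -0.1 row 0.8 up -0.5 | moment [-0.08  0.18  0.  ] w 0.0276
t 39.05 depth 14.0 mm row -0.7 up 0.2 | F bore -0.6 row -0.6 up -1.5 | moment [-0.14  0.21  0.  ] w 0.0276
t 39.17 depth 15.5 mm row -0.8 up 0.1 | F bore 4.4 row 0.4 up -1.5 | moment [-0.09  0.35  0.  ] w 0.0280
t 39.30 depth 16.9 mm row -0.7 up 0.2 | F bore 3.4 row 0.6 up -0.7 | moment [-0.17  0.41 -0.05] w 0.0274
t 39.42 depth 18.1 mm row -0.7 up 0.2 | F bore 4.7 row -0.7 up -1.1 | moment [-0.08  0.37  0.02] w 0.0277
```

```bash
python3 -m inch '-1 0 0 0.04 0 0 0;-1 0 0 0.04 0 0 0' >/dev/null;python3 f.py 3 .038;python3 -m inch '-1 0 0 0.03 0 0 0' >/dev/null;python3 f.py 3 .038;python3 -m inch '-1 0 0 0.02 0 0 0' >/dev/null;python3 f.py 3 .038;python3 -m inch '-1 0 0 0.02 0 0 0' >/dev/null;python3 f.py 3 .038
```

```text
t 39.67 depth 20.6 mm row -0.8 up 0.2 | F bore 3.2 row -0.3 up -0.7 | moment [-0.03  0.37  0.04] w 0.0272
t 39.80 depth 21.5 mm row -0.7 up 0.2 | F bore 4.0 row 1.0 up -0.6 | moment [-0.03  0.3  -0.04] w 0.0277
t 39.92 depth 22.0 mm row -0.8 up 0.2 | F bore 3.6 row 0.7 up -2.1 | moment [-0.07  0.3   0.02] w 0.0274
t 40.05 depth 22.6 mm row -0.8 up 0.2 | F bore 3.8 row 0.0 up -1.7 | moment [-0.05  0.29  0.03] w 0.0277
```

```bash
python3 -m inch '-1 0 0 0.02 0 0 0' >/dev/null;python3 f.py 3 .038;python3 -m inch '-1 0 0 0.02 0 0 0' >/dev/null;python3 f.py 3 .038
```

```text
t 40.17 depth 23.2 mm row -0.8 up 0.2 | F bore 4.5 row 0.8 up -0.3 | moment [-0.14  0.32  0.01] w 0.0275
t 40.30 depth 23.7 mm row -0.7 up 0.3 | F bore 15.8 row 0.4 up -1.7 | moment [-0.16  0.72  0.03] w 0.0273
```

```bash
python3 -m inch '-1 0 0 0.02 0 0 0' >/dev/null;python3 f.py 3 .038
```

```text
t 40.42 depth 23.9 mm row -0.7 up 0.6 | F bore 17.8 row -0.6 up -1.6 | moment [-0.28  0.47 -0.05] w 0.0274
```

All three are seated. I'll release the short one, withdraw and shut the fingers. The bar plan is to push its sleeve horizontally towards the robot from behind, then press it down from above, with the tool vertical.

```bash
python3 -m inch '-1 0 0 -0.03 0 0 0;0.3 0 0 0 0 0 0;0.3 0 0 0 0 0 0;0.3 0 0 0 0 0 0;0.3 0 0 0 0 0 0' >/dev/null; python3 -m inch '0.3 0 0 -0.2 0 0 0;0.3 0 0 -0.5 0 0 0;0.3 0 0 -0.8 0 0 0;0.3 0 0 -1 0 0 0;-1 0 0 -1 0 0 0;-1 0 0 -0.8 1 0 0;-1 0 0 0 1 0 0;-1 0 0 0 1 0 0;-1 0 0 0 0 0 0'; python3 proud.py 3|head -1; python3 plan.py .602 .291 .30 99.8 0; python3 - <<'E'
from h import *
W=cloud(np.load("top0.npz")).reshape(-1,3)
m=(W[:,0]>.62)&(W[:,0]<.74)&(W[:,1]>.17)&(W[:,1]<.4)
print(len(W[m]),np.nanpercentile(W[m][:,2],[50,90,99]),W[m][W[m][:,2]>.05].min(0) if (W[m][:,2]>.05).any() else "")
E
```

```text
time_s: 42.18
ee_pos: [0.4421, 0.1853, 0.2144]
eef_rot: [-3.14, -0.0, 1.741]
force: [-0.4, 0.0, -0.4]
grip_width: 0.0147
grip_force: 0.0
side 78 {14: 2, 16: 2, 18: 2, 20: 4, 22: 3, 24: 2, 26: 3, 28: 3, 30: 4, 32: 5, 34: 2, 36: 1, 38: 6, 40: 7, 42: 22, 44: 8, 46: 2}
t 42.23 turn [ 0.004 -0.002 -0.003] then shift [ 2.562  5.868 -2.855] | shift now [ 2.566  5.869 -2.85 ] pos [0.4416 0.1853 0.2143] eulerdeg [180.   -0.   99.8] q [0.32 0.13 1.7  0.   1.3  0.15]
3687 [-0.00053036  0.002305    0.00471447]
```

```bash
python3 -m inch '-1 0 0 -0.9 0 0 0;-1 0 0 -1 0 0 0;-1 0.3 0.4 -0.95 0 0 0;-1 0.5 0.9 0 0 0 0;-1 0.5 0.95 0 0 0 0;-1 0.5 0.95 0 0 0 0;-1 0.5 0.95 0 0 0 0;-1 0.26 0.95 0 0 0 0;-1 0 0.77 0 0 0 0;-1 0 0 0 0 0 0'; python3 -m inch '-1 0 0 0.7 0 0 0;-1 0 0 1 0 0 0;-1 0 0 0.9 0 0 0;-1 0 0 0.5 0 0 0;-1 0 0 0 0 0 0'; python3 plan.py .552 .2824 .206 99.8 0; python3 - <<'E'
from station import camera
import cv2,numpy as np
a=camera("side")["img"][110:270,240:390];b=camera("top")["img"][170:330,190:340]
cv2.imwrite("pics/bar1.png",np.hstack([cv2.resize(i,None,fx=2.6,fy=2.6,interpolation=2) for i in(a,b)]))
E
```

```text
time_s: 43.48
ee_pos: [0.6019, 0.291, 0.2999]
eef_rot: [3.14, -0.0, 1.742]
force: [-0.5, -0.5, -1.0]
grip_width: 0.0008
grip_force: 0.0
time_s: 44.1
ee_pos: [0.6011, 0.2909, 0.2074]
eef_rot: [-3.141, -0.0, 1.742]
force: [-0.1, -0.9, 0.2]
grip_width: 0.0005
grip_force: 0.0
t 44.1 turn [-0.001 -0.001  0.   ] then shift [-0.    -1.662  0.045] | shift now [-0.    -1.662  0.045] pos [0.6011 0.2909 0.2074] eulerdeg [-180.    -0.    99.8] q [0.4  0.57 1.14 0.   1.44 0.22]
```

View pics/bar1.png

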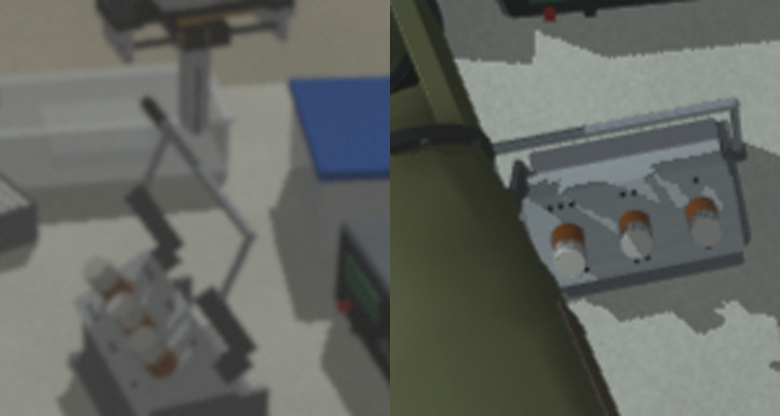

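Side crop: shut fingers at (195,100), just behind the sleeve at (152,108). All three vials stand in the pockets. Now I push the sleeve towards the robot.

```bash
python3 -m inch '-1 0 -0.3 0.05 0 0 0;-1 0 -0.3 0 0 0 0;-1 0 -0.2 0 0 0 0;-1 0 -0.2 0 0 0 0'; python3 -m inch '-1 0 -0.2 0 0 0 0;-1 0 -0.2 0 0 0 0;-1 0 -0.2 0 0 0 0'; python3 -m inch '-1 0 -0.25 0 0 0 0;-1 0 -0.25 0 0 0 0;-1 0 -0.25 0 0 0 0'
```

```text
time_s: 44.7
ee_pos: [0.5727, 0.286, 0.2073]
eef_rot: [3.138, -0.001, 1.742]
force: [5.2, 0.3, 4.6]
grip_width: 0.0006
grip_force: 2.8
time_s: 45.08
ee_pos: [0.5542, 0.2827, 0.2062]
eef_rot: [3.141, -0.001, 1.742]
force: [2.1, -0.1, 3.0]
grip_width: 0.0001
grip_force: 1.9
time_s: 45.45
ee_pos: [0.5315, 0.2788, 0.2052]
eef_rot: [-3.141, -0.0, 1.742]
force: [3.8, 0.8, -4.0]
grip_width: 0.0004
grip_force: 1.9
```

```bash
python3 -m inch '-1 0 -0.25 0 0 0 0;-1 0 -0.25 0 0 0 0;-1 0 -0.25 0 0 0 0'; python3 -m inch '-1 0 -0.25 0 0 0 0;-1 0 -0.1 0 0 0 0'; python3 - <<'E'
from h import *
from station import camera
c,s=np.cos(np.radians(9.8)),np.sin(np.radians(9.8))
row=np.array([-s,c,0]);e=np.array([c,s,0]);H=np.array([.5331,.2791,.1701])
for n in("side","top"):
    W=cloud(camera(n)).reshape(-1,3)-H;q=np.c_[W@row,W@e,W[:,2]]*1e3;r=np.hypot(q[:,1],q[:,2])
    m=(q[:,0]<-55)&(q[:,0]>-225)&(abs(r-70)<8)&(q[:,2]>-30);a=q[m];print(n,len(a),np.median(a,0),np.degrees(np.arctan2(np.median(a[:,2]),np.median(a[:,1]))))
E
python3 plan.py .479 .2698 .26 99.8 0
```

```text
time_s: 45.82
ee_pos: [0.5098, 0.275, 0.2056]
eef_rot: [3.141, -0.0, 1.742]
force: [7.5, 1.3, -5.4]
grip_width: 0.0005
grip_force: 3.8
time_s: 46.08
ee_pos: [0.5005, 0.2733, 0.2052]
eef_rot: [3.139, -0.0, 1.741]
force: [22.6, 4.4, -17.2]
grip_width: 0.0007
grip_force: 11.1
side 181 [-142.69600991  -56.80439441   48.09208817] 139.74787389432623
top 388 [-139.84912188  -54.35638782   47.68954731] 138.73792202424679
t 46.17 turn [ 0.008 -0.001 -0.001] then shift [ 0.008 -0.708 -1.814] | shift now [ 0.008 -0.706 -1.815] pos [0.5    0.2732 0.2056] eulerdeg [179.9  -0.   99.8] q [ 0.44  0.34  1.46 -0.    1.33  0.27]
```

```bash
python3 -m inch '-1 0 0.3 0 0 0 0;-1 0 0.1 -0.6 0 0 0;-1 0 0 -0.8 0 0 0;-1 0 -0.2 -0.4 0 0 0;-1 0 -0.7 0 0 0 0;-1 0 -0.4 0 0 0 0;-1 0 0 0.5 0 0 0;-1 0 0 0.3 0 0 0;-1 0 0 0 0 0 0'; python3 plan.py .474 .2689 .142 99.8 0
```

```text
time_s: 47.3
ee_pos: [0.4731, 0.2686, 0.2345]
eef_rot: [-3.139, 0.0, 1.742]
force: [-1.4, 0.3, -0.2]
grip_width: 0.0006
grip_force: 0.0
t 47.3 turn [-0.013  0.002 -0.002] then shift [0.006 0.031 3.082] | shift now [0.007 0.038 3.082] pos [0.4731 0.2686 0.2345] eulerdeg [-179.9    0.    99.8] q [0.45 0.27 1.5  0.   1.38 0.28]
```

```bash
python3 -m inch '-1 0 0 0.2 0 0 0;-1 0 0 0.2 0 0 0;-1 0 -0.03 0.2 0 0 0'; python3 -m inch '-1 0 -0.05 0.2 0 0 0;-1 0 -0.05 0.2 0 0 0;-1 0 -0.05 0.2 0 0 0';python3 -m inch '-1 0 0 0.2 0 0 0;-1 0 0 0.2 0 0 0;-1 0 0 0.2 0 0 0'; python3 -m inch '-1 0 0 0.2 0 0 0;-1 0 0 0.2 0 0 0;-1 0 0.05 0.2 0 0 0'
```

```text
time_s: 47.68
ee_pos: [0.4722, 0.2686, 0.2174]
eef_rot: [-3.141, -0.0, 1.742]
force: [-8.8, -0.9, 10.0]
grip_width: 0.0004
grip_force: 6.9
time_s: 48.05
ee_pos: [0.4625, 0.2672, 0.2003]
eef_rot: [-3.128, 0.0, 1.743]
force: [-53.1, -12.4, 30.0]
grip_width: 0.0006
grip_force: 29.8
time_s: 48.42
ee_pos: [0.456, 0.2661, 0.1784]
eef_rot: [-3.109, 0.003, 1.744]
force: [-87.5, -16.3, 17.6]
grip_width: 0.0003
grip_force: 36.7
time_s: 48.8
ee_pos: [0.469, 0.2683, 0.1636]
eef_rot: [-3.141, -0.0, 1.742]
force: [-1.5, 0.1, 1.8]
grip_width: 0.0005
grip_force: 1.1
```

The tip rode on the front of the sleeve and the side force climbed before easing. I'll check the bar and block before going on.

```bash
cat > bar.py <<'E'
from h import *
from station import camera
c,s=np.cos(np.radians(9.8)),np.sin(np.radians(9.8))
row=np.array([-s,c,0]);e=np.array([c,s,0]);n=np.array([-.5*c,-.5*s,.75**.5]);up=np.cross(row,n);H=np.array([.5331,.2791,.1701]);p=np.array([.5223,.1372,.0905])
ims=[]
for nm in("side","top"):
    C=camera(nm);ims.append(C["img"]);W=cloud(C).reshape(-1,3);w=W-H;q=np.c_[w@row,w@e,w[:,2]]*1e3;r=np.hypot(q[:,1],q[:,2]);ph=np.degrees(np.arctan2(q[:,2],q[:,1]))%360
    m=(q[:,0]<-55)&(q[:,0]>-225)&(abs(r-70)<9)&(ph>60)&(ph<215)
    h,b=np.histogram(ph[m],np.arange(60,220,5));print(nm,"phi",{int(x):int(y) for x,y in zip(b,h) if y>5})
    g=W-p;f=np.c_[g@row,g@up,g@n]*1e3;m=(abs(f[:,0])<85)&(abs(f[:,1])<40)&(abs(f[:,2])<6);A=np.c_[f[m][:,:2],np.ones(m.sum())]
    print("face fit",np.linalg.lstsq(A,f[m][:,2],rcond=None)[0].round(3))
ims=[ims[0][130:280,240:390],ims[1][180:330,190:340]]
import sys
if len(sys.argv)>1:cv2.imwrite(sys.argv[1],np.hstack([cv2.resize(i,None,fx=2.6,fy=2.6,interpolation=2) for i in ims]))
E
python3 bar.py pics/bar2.png
```

```text
side phi {185: 147, 190: 32}
face fit [-0.003 -0.004  0.02 ]
top phi {185: 254, 190: 92}
face fit [-0.004 -0.003 -0.696]
```

View pics/bar2.png

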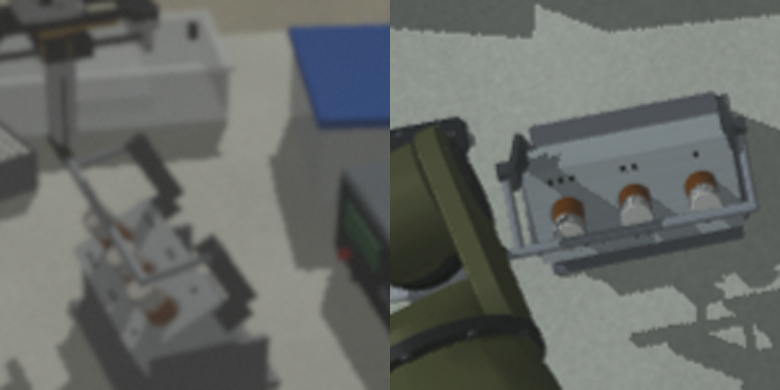

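The bar is at phi about 189° (210° is shut) and the block hasn't moved. I'll press straight down in small steps, reading the force each time.

```bash
python3 -m inch '-1 0 0.03 0.15 0 0 0' | grep -E 'pos|force:'; python3 -m inch '-1 0 0.03 0.15 0 0 0'| grep -E 'pos|force:'
```

```text
ee_pos: [0.4706, 0.2683, 0.1596]
force: [-2.1, -0.4, 2.3]
grip_force: 1.1
ee_pos: [0.4714, 0.2684, 0.1548]
force: [0.1, 0.4, 2.5]
grip_force: 1.2
```

```bash
python3 -m inch '-1 0 0.03 0.15 0 0 0' | grep -E 'pos|force:'; python3 -m inch '-1 0 0.03 0.1 0 0 0'| grep -E 'pos|force:'
```

```text
ee_pos: [0.4725, 0.2686, 0.1503]
force: [2.9, 0.4, 2.2]
grip_force: 1.6
ee_pos: [0.4734, 0.2688, 0.1473]
force: [2.7, 0.1, 4.0]
grip_force: 1.7
```

```bash
python3 -m inch '-1 0 0.02 0.07 0 0 0' | grep -E 'pos|force:'; python3 -m inch '-1 0 0 0.05 0 0 0'| grep -E 'pos|force:'
```

```text
ee_pos: [0.4739, 0.2689, 0.1453]
force: [3.0, 0.2, 3.3]
grip_force: 1.8
ee_pos: [0.4737, 0.2689, 0.1438]
force: [3.4, 0.8, 4.0]
grip_force: 2.0
```

```bash
python3 -m inch '-1 0 0 0.04 0 0 0' | grep -E 'pos|force:'
```

```text
ee_pos: [0.4736, 0.2689, 0.1426]
force: [3.4, 0.3, 4.5]
grip_force: 2.0
```

```bash
python3 -m inch '-1 0 0 0.04 0 0 0' | grep -E 'pos|force:'
```

```text
ee_pos: [0.4736, 0.2689, 0.1415]
force: [2.5, 0.2, 10.8]
grip_force: 5.7
```

```bash
python3 -m inch '-1 0 0 0.02 0 0 0;-1 0 0 0 0 0 0' | grep -E 'pos|force:'; python3 -m inch '-1 0 0 -0.3 0 0 0;-1 0 0 -0.8 0 0 0;-1 0 0 -1 0 0 0;-1 0 -0.5 -0.6 0 0 0;-1 0 -1 -0.5 0 0 0;-1 0 -1 0 0 0 0;-1 0 0 0 0 0 0'; python3 bar.py pics/fin.png; for k in 1 2 3;do python3 proud.py $k|head -1;done; python3 - <<'E'
from h import *
from station import camera
T=camera("top");W=cloud(T);W0=cloud(np.load("top0.npz"))
for k,(a,b,c,e) in {"pot":(458,222,486,246),"beaker":(408,234,436,262),"jar":(448,145,506,200),"reag":(348,145,380,182),"mark":(404,296,424,338)}.items():
    f=lambda X:X[b:e,a:c].reshape(-1,3)[X[b:e,a:c,2].ravel()>.008]
    print(k,(np.nanmean(f(W),0)-np.nanmean(f(W0),0)).round(4))
E
```

```text
ee_pos: [0.4737, 0.2689, 0.1415]
force: [0.6, -2.0, 10.8]
grip_force: 5.3
time_s: 51.02
ee_pos: [0.3981, 0.2559, 0.2371]
eef_rot: [-3.141, -0.0, 1.743]
force: [-0.8, -0.3, -0.0]
grip_width: 0.0005
grip_force: 0.0
side phi {200: 22, 205: 150, 210: 12}
face fit [-0.003 -0.001 -0.142]
top phi {200: 20, 205: 276, 210: 38}
face fit [-0.001 -0.004 -0.714]
side 72 {14: 1, 16: 4, 18: 5, 22: 1, 26: 1, 32: 3, 34: 3, 36: 4, 38: 4, 40: 17, 42: 4, 44: 1, 52: 4, 54: 9, 56: 10, 58: 1}
side 77 {14: 1, 16: 1, 18: 2, 20: 6, 22: 3, 24: 3, 26: 3, 28: 2, 30: 4, 32: 5, 34: 5, 36: 13, 38: 3, 50: 1, 52: 4, 54: 10, 56: 8, 58: 1, 60: 2}
side 64 {14: 1, 16: 2, 18: 1, 20: 2, 22: 3, 24: 3, 28: 4, 30: 1, 32: 2, 36: 2, 40: 5, 42: 6, 44: 6, 46: 1, 48: 1, 50: 4, 52: 9, 54: 7, 56: 3, 58: 1}
pot [-0.0001 -0.0003 -0.0002]
beaker [-0.0001  0.      0.0003]
jar [-0.0002  0.0002  0.0001]
reag [-0.0001 -0.     -0.0002]
mark [ 0.0026 -0.0012  0.0001]
```

View pics/fin.png

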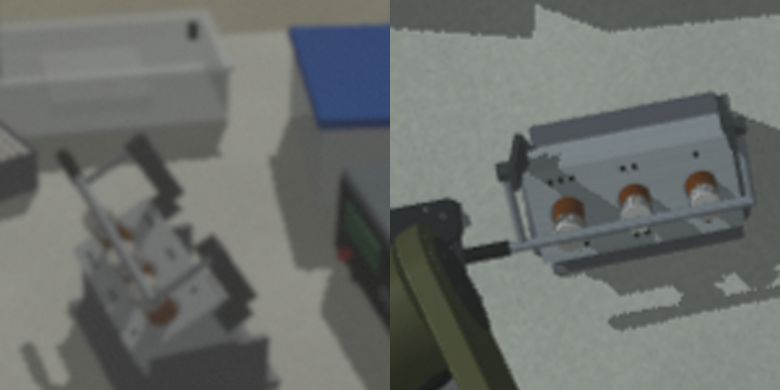

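The bar looks down and everything else is in place. With time in hand, I'll press it once more, a little firmer, to be sure it's on its stop.

```bash
python3 -m inch '-1 0 0.7 0 0 0 0;-1 0 1 0 0 0 0;-1 0 0.87 0 0 0 0;-1 0 0 0.7 0 0 0;-1 0 0 1 0 0 0;-1 0 0 0.9 0 0 0;-1 0 0 0.4 0 0 0;-1 0 0 0.1 0 0 0;-1 0 0 0 0 0 0'; python3 -m inch '-1 0 0 0.05 0 0 0' | grep -E 'pos|force:'
```

```text
time_s: 52.45
ee_pos: [0.4759, 0.2693, 0.1444]
eef_rot: [3.141, -0.001, 1.742]
force: [0.5, 0.5, 0.3]
grip_width: 0.0007
grip_force: 0.0
ee_pos: [0.4759, 0.2694, 0.1431]
force: [-0.8, 0.2, -0.4]
grip_force: 0.0
```

```bash
python3 -m inch '-1 0 0 0.03 0 0 0' | grep -E 'pos|force:';python3 plan.py .4737 .2689 .1415 99.8 0
```

```text
ee_pos: [0.4757, 0.2693, 0.1418]
force: [-0.2, 0.1, 3.0]
grip_force: 1.8
t 52.7 turn [ 0.004 -0.003 -0.001] then shift [-0.001 -0.067  0.009] | shift now [-0.001 -0.067  0.008] pos [0.4757 0.2693 0.1418] eulerdeg [180.   -0.   99.8] q [0.45 0.35 1.61 0.   1.18 0.28]
```

```bash
python3 -m inch '-1 0 0 0.02 0 0 0' | grep -E 'pos|force:'; python3 -m inch '-1 0 0 0.02 0 0 0' | grep -E 'pos|force:'
```

```text
ee_pos: [0.4758, 0.2693, 0.1416]
force: [-2.3, -1.5, 9.7]
grip_force: 4.7
ee_pos: [0.4759, 0.2693, 0.1415]
force: [-4.5, -1.6, 15.6]
grip_force: 7.1
```

```bash
python3 -m inch '-1 0 0 0.02 0 0 0' | grep -E 'pos|force:'
```

```text
ee_pos: [0.4759, 0.2694, 0.1413]
force: [-6.1, -2.8, 18.4]
grip_force: 9.4
```

It's hard against the stop: 18 N and no movement. I'll withdraw and hand in.

```bash
python3 -m inch '-1 0 0 -0.3 0 0 0;-1 0 0 -0.8 0 0 0;-1 0 0 -1 0 0 0;-1 0 0 -1 0 0 0;-1 0 -0.6 -0.5 0 0 0;-1 0 -1 0 0 0 0;-1 0 -0.6 0 0 0 0;-1 0 0 0 0 0 0'; python3 bar.py; python3 -c "
from station import ticket
print(ticket.hand_in())"
```

```text
time_s: 54.08
ee_pos: [0.4101, 0.258, 0.2482]
eef_rot: [3.141, -0.001, 1.742]
force: [0.1, -0.1, -0.4]
grip_width: 0.0003
grip_force: 0.0
side phi {200: 29, 205: 142, 210: 13}
face fit [ 0.    -0.    -0.066]
top phi {200: 20, 205: 270, 210: 45}
face fit [-0.001 -0.003 -0.654]
the job is handed in; nothing more can be done
None
```

I handed the job in at 54 s with the three vials bottomed in pocket order, the bar shut on its stop and the robot clear; no result came back, and the weak spot is the bar swing, where the wrist force reached about 89 N (limit 120 N), though the block and the other bench items showed no real shift.

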